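Open the solder fume cabinet to its mark and slide the board carrier in

ROBOT

A 7-joint arm with a two-finger parallel gripper is mounted at the origin on a cart in front of the work surface, level with it; the furniture and walls round the work are solid. World frame = base frame: x ahead of the robot, y to its left, z up, the work surface at z = 0. Lengths are in m, angles in rad, forces in N, time in s.
With the tool pointing down it reaches from about 0.4 to 0.875 m from the base axis. Payload 19.3 kg.
Tool frame: the origin (TCP) lies at the very end of the fingers, on their centre line; the grasp point (between the pads) lies 19 mm behind it; z points along the fingers, y is the line along which they close (so a half turn about z gives the same grasp; the last joint's range is limited). The gripper opens to 85 mm and grips with 20 to 120 N. Pads are 22 mm wide; open, the fingers measure 114 mm over their backs; the gripper's body (76 mm by 85 mm) begins 54 mm behind the grasp point. The pads swing forward as they close: fully open they stand 13 mm farther back than shut.
Start: joints at [-1.28, 0.521, -0.036, 1.599, 0.021, 1.021, -0.113], TCP at [0.221, 0.585, 0.231] pointing down, gripper open.
Joint ranges: [-2.91, 2.91], [-0.3, 2.13], [-1.5, 1.42], [0.17, 2.43], [-1.26, 4.41], [0.16, 1.93], [-2.52, 2.52]. Speed limits (rad/s): [1.89, 1.89, 2.39, 2.39, 3.01, 3.01, 3.01].

INTERFACE

Orientations are given as a unit quaternion [w, x, y, z].
In Python, from station import ctrl gives the robot as it stands. The module is installed in compiled form; this text tells all that it offers.
- The arm moves only by the shell command python3 -m handwheel 'ROWS'. ROWS is a JSON object whose one key "targets" holds a list of rows, each a list of 3 entries, a list of its own where there are three numbers: the shift along the tool's x, y, z in mm, then the turn about the tool's z in rad, then the finger opening in mm, from 0 to 85.4. In form: {"targets": [[[dx, dy, dz], yaw, claw], ...]}. A call has 1 to 8 rows; each row is the pose to reach, as a shift and turn from the pose commanded when the call began, along the tool's axes at that moment; what a row does not reach only later rows make up. A row lasts 1/12 s, in which the tool goes at most 41.7 mm and 7.16 degrees, less where a joint would pass 70% of its speed; a pose out of reach is approached as far as the arm can. A call with a gripper value outside its range is refused whole. The fingers move at their own pace and stop on an object; the grip force is fixed at half the most. Time passes only in rows, so rows that repeat a pose let the fingers close. It gives the time, the measured TCP pose, the force, the opening and the grip force at its end, in the units of the state.
- ctrl.state(): the state, without advancing time (a new reading comes with each control period).
- ctrl.snapshot(name): name is "side" or "top"; returns a dict with "image" (384x512x3 uint8, blue, green, red), "intrinsics" (3x3 intrinsics, pixels), "R" (3x3) and "t" (3): a world point X has camera coordinates R X + t. Camera axes: x right, y down, z forward; pixel columns grow to the right and rows downward; lengths in m; the calibration is good to about 2 mm. A picture is of the moment at which its call begins. There is no depth.
- ctrl.close_job(): hands the job in; it is judged then, once.
The state is a dict: "t": time; "joint_positions": joint angles; "dq": joint speeds; "tau": joint torques, N m; "tool_pos": TCP position; "tcp_rot": TCP orientation; "ft_force": force on the tool from outside, world axes, zero at the start; "ft_torque": the same for the moment, N m; "gripper_width": finger opening in m; "finger_force": force on a finger pad.
Only numpy, scipy, OpenCV 4.12 (cv2) and the standard library are available. Lean on these libraries where they do the work, as an engineer would, in place of code of your own. Each camera call takes 0.05 s, during which the arm holds its last target. There are 200 camera calls.

TASK

Get the small fume cabinet ready for soldering: with the fingertips under its lip, push the counterweighted window up until the underside of the lip is level with the tips of the orange pointers on the two front columns. Then, with the window left standing there, push the board carrier straight in under it along the bench until it sits fully home against the rear stop of its locating frame, and take the hand away. Only push: do not grip the lip, the carrier or its board, do not lift or tip the carrier, and leave everything else where it stands.

Things in the scene. Friction and masses are not known exactly. Their poses are not given: they have to be found in the camera images.
- cabinet: white fume cabinet with clear windows, fixed to the bench, 280 mm wide, 170 deep, 485 high. Origin on the bench, mid-width, in the plane of the window's front face; x points into the cabinet, y left, z up. Its front columns (28 mm wide, 8 mm proud of the window towards the robot) leave a front 224 mm wide between them; header bar above the opening at 224 mm, behind the window
- nest (a point): where the carrier's origin lies when home (cabinet x = 70 mm, y = 0). The locating frame round it is an open-fronted aluminium U, 12 mm high, on the bench: side rails 115 mm apart (cabinet x = 40 to 125 mm), mouths flared to about 145 mm at x = 5 mm, rear stop face at x = 125 mm
- sash (a joint): rise of the clear, aluminium-edged sliding window, m: lip's underside is 45 mm above the bench at 0, 45 mm + value otherwise; range 0 to 0.22, starts at 0.03 to 0.06. Counterweighted (brass weights in the columns sink as it rises): it slides vertically with 2 to 4 N and stays where it is left, but a finger rubbing on its face while withdrawing can drag it along
- lip (a point): middle of the lip's underside near its front edge. The lip is an aluminium ledge along the window's bottom, 180 mm wide, 6 mm thick with an 8 mm rounded nose, standing out 34 mm from the window's face towards the robot, free from beneath; this point is 30 mm in front of the face
- lip_top: black rubber strip on top of the lip, 172 x 22 mm, 9 mm above the lip's underside; origin mid-width on the underside, in the plane of the window's face. Pressing on it hard means that the lip is being gripped
- marker: two orange pointers at one height, clipped to the fronts of the left and right columns, their arrows pointing inwards at the window; origin at the tip of the right-hand arrow, the other tip lies 205 mm to its left (y). The lip's underside belongs at this height, which differs from run to run (185 to 258 mm)
- carrier: loose black board carrier, 110 x 110 x 6 mm, 0.4 kg, on the bench in front of the cabinet; green circuit board fixed on it (top 23 mm high); aluminium push plate, 110 wide, 5 thick, 32 mm high, along the edge nearest the robot. Origin: centre of underside; x towards the cabinet, so the plate's outer face is at x = -55 mm. Slides with 1 to 5 N
- plate_back: black foam strip on the inner face (cabinet side) of the carrier's push plate, 104 x 2 mm, 7 to 31 mm above the bench; same origin as the carrier. Pressing on it hard means that the plate is being gripped
- work_board: the green circuit board on the carrier, 56 mm in the carrier's x, 82 mm in y, plate 14 to 16 mm above the bench; origin 6 mm above the bench, at carrier x = 6 mm. Not to be gripped
- flux_bottle: brown dropper bottle, 35 mm across, 95 mm high, standing inside the cabinet on the left; leave alone
- attenuator: small pale grey cylindrical connector part, 65 mm long, 22 mm thick, lying on the bench to the right of the carrier; leave alone
- hex_key: black hex key, 74 mm long, lying to the left in front; leave alone

How it is judged:
By the outcome, as a careful person would: the job done as asked, in the order asked, and still so for the second after the job is handed in, with the robot touching nothing.
It also fails if it takes over 53 s, if anything falls off the work surface, if the arm or the gripper's body presses on something with over 40 N, if the wrist force passes 120 N, or if a joint passes its speed limit or range.

## Working session

There is one attempt and no reset: what is moved stays moved. The work goes in short steps, Python scripts to look and compute and a shell command to move; the robot and the scene stay as the last step left them, time stands still between calls to the robot, and variables do not carry over. Pictures are saved under pics/ and viewed, at most 10 in all, crops included, and the job is handed in when it is done.

```bash
mkdir -p pics; cat > h.py <<'E'
import numpy as np, cv2
from station import ctrl
def snap(n,f=None):
    s=ctrl.snapshot(n)
    if f: cv2.imwrite('pics/'+f,s['image'])
    return s['image'],np.array(s['intrinsics']),np.array(s['R']),np.array(s['t'])
def ray(c,u,v):
    _,K,R,t=c
    d=R.T@np.linalg.inv(K)@np.array([u,v,1.]); return -R.T@t,d
def onplane(c,u,v,z):
    o,d=ray(c,u,v); return o+d*(z-o[2])/d[2]
def tri(c1,p1,c2,p2):
    o1,d1=ray(c1,*p1);o2,d2=ray(c2,*p2)
    A=np.stack([d1,-d2],1);s=np.linalg.lstsq(A,o2-o1,rcond=None)[0]
    a=o1+d1*s[0];b=o2+d2*s[1];return (a+b)/2,np.linalg.norm(a-b)
def proj(c,X):
    _,K,R,t=c;p=K@(R@np.array(X)+t);return p[:2]/p[2]
E
python3 - <<'E'
from h import *
np.set_printoptions(precision=4,suppress=True)
for n in('side','top'):
    c=snap(n,n+'0.png'); print(n,c[1].tolist(),(-c[2].T@c[3]),c[2])
    im=cv2.resize(c[0],None,fx=1.5,fy=1.5,interpolation=cv2.INTER_CUBIC); cv2.imwrite('pics/'+n+'0b.png',im)
s=ctrl.state();print(s)
E
```

```text
side [[387.677836361705, 0.0, 255.66720495924267], [0.0, 387.677836361705, 191.46008358876264], [0.0, 0.0, 1.0]] [ 0.0711 -0.1443  0.8535] [[-0.4898 -0.8718 -0.0112]
 [-0.693   0.3971 -0.6017]
 [ 0.529  -0.2869 -0.7987]]
top [[451.66420198505296, 0.0, 252.26330157968042], [0.0, 451.66420198505296, 194.34800026606], [0.0, 0.0, 1.0]] [-0.0444 -0.2595  0.9201] [[-0.1682 -0.9858  0.0019]
 [-0.7824  0.1323 -0.6086]
 [ 0.5997 -0.1038 -0.7935]]
{'t': 0.1, 'joint_positions': array([-1.2802,  0.522 , -0.0363,  1.6   ,  0.0212,  1.0211, -0.1128]), 'dq': array([ 0.0006, -0.0015,  0.0025, -0.0016, -0.0021,  0.0014,  0.0003]), 'tau': array([  0.003 , -92.8487,   1.9841, -37.0538,   0.0182,   0.0056,
        -0.    ]), 'tool_pos': array([0.2206, 0.5844, 0.2308]), 'tcp_rot': array([-0.    ,  0.1794,  0.9838, -0.0005]), 'ft_force': array([-1.0548, -0.5309, -0.3881]), 'ft_torque': array([-0.016 ,  0.0202, -0.0295]), 'finger_force': 0.0, 'gripper_width': 0.08568734715326931}
```

View pics/side0b.png

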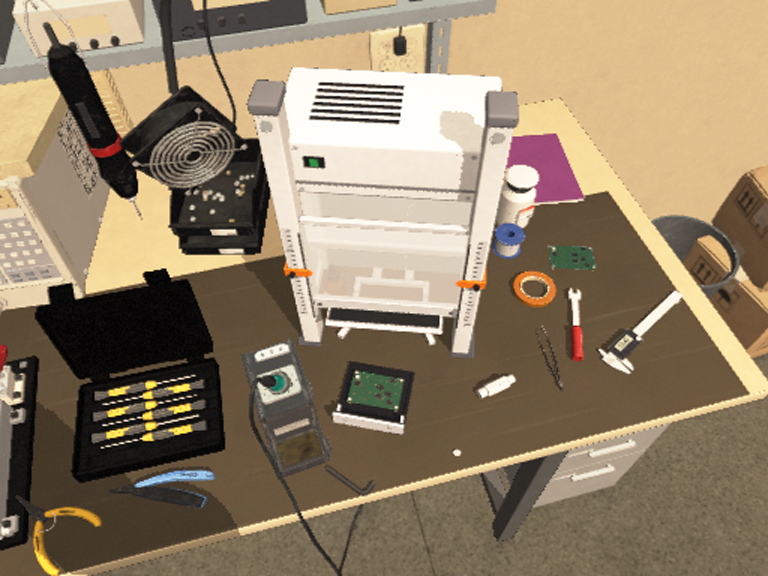

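View pics/top0b.png

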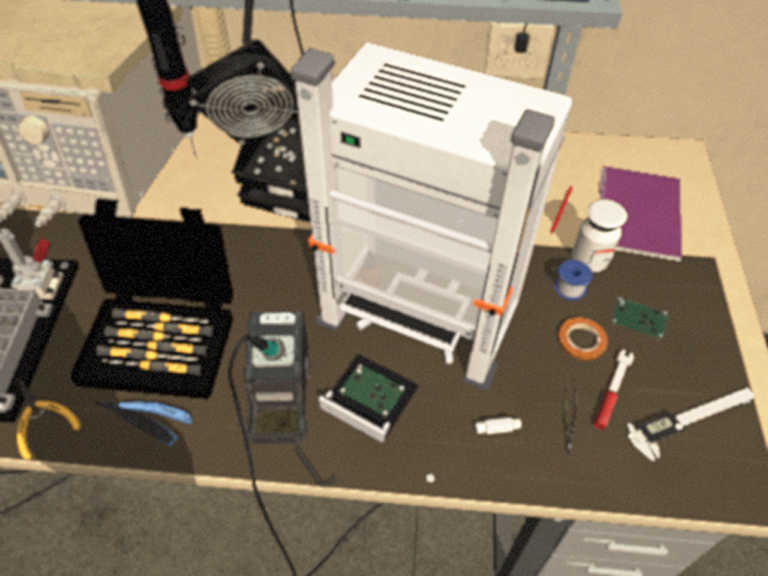

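The pictures show the cabinet in the middle, with orange pointers at about (297,271)/(470,285) in the side view and (320,245)/(493,303) in the top view (1.5x pixels). The carrier is in front of it at about (372,395) in both. Next I measure with finer detail.

```bash
python3 - <<'E'
from h import *
np.set_printoptions(precision=4,suppress=True)
S=snap('side');T=snap('top')
for n,c in(('side',S),('top',T)):
    hsv=cv2.cvtColor(c[0],cv2.COLOR_BGR2HSV)
    m=cv2.inRange(hsv,(5,170,130),(18,255,255))
    k,l,st,ce=cv2.connectedComponentsWithStats(m)
    for i in range(1,k):
        if st[i,4]>15:
            ys,xs=np.where(l==i); a=xs.argmin();b=xs.argmax()
            print(n,st[i],ce[i],'L',xs.min(),ys[xs==xs.min()],'R',xs.max(),ys[xs==xs.max()])
a=cv2.resize(S[0][155:305,190:350],None,fx=2.5,fy=2.5,interpolation=cv2.INTER_CUBIC)
b=cv2.resize(T[0][145:305,200:350],None,fx=2.5,fy=2.5,interpolation=cv2.INTER_CUBIC)
o=np.zeros((400,775,3),np.uint8);o[:375,:400]=a;o[:400,400:]=b
cv2.imwrite('pics/z.png',o)
E
```

```text
side [189 174  19  11  84] [197.2024 180.4881] L 189 [177 178 179 180 181] R 207 [181 182]
side [342 181  29  24 288] [355.934 192.941] L 342 [188 189 190 191] R 370 [191 192 193 194]
side [304 182  20  11  92] [314.413  188.6848] L 304 [188 189] R 323 [182 183 184 185 186 187 188 189 190 191]
top [205 157  17  11  61] [212.2295 163.0328] L 205 [159 160 161] R 221 [166 167]
top [316 200  22   9  70] [326.3857 204.2286] L 316 [201] R 337 [200 201 202]
top [373 212  32  28 307] [387.886  226.1792] L 373 [220 221 222 223 224 225 226] R 404 [225]
```

View pics/z.png

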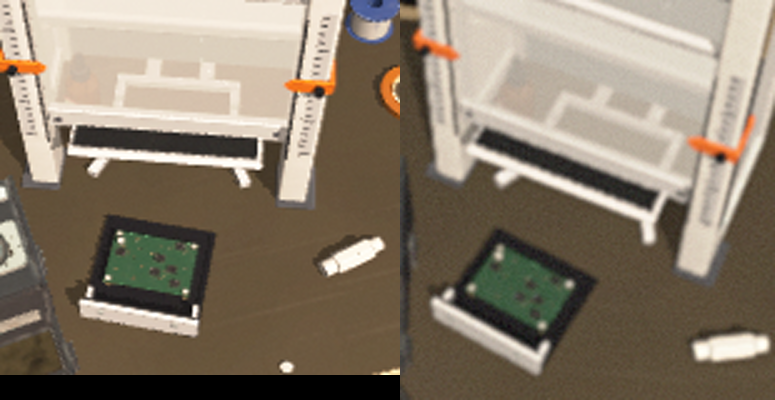

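The crop shows the following points (crop pixels):
- **Lip front edge:** runs (68,156) to (262,168) in the side view and (468,150) to (658,217) in the top view.
- **Carrier rear corners:** (106,215) and (215,233) in the side view; (494,231) and (596,280) in the top view.
- **Push plate bottom corners:** (80,313) and (196,335) in the side view; (432,310) and (541,373) in the top view.

```bash
python3 - <<'E'
from h import *
np.set_printoptions(precision=4,suppress=True)
S=snap('side');T=snap('top')
s=lambda u,v:((u+.5)/2.5-.5+190,(v+.5)/2.5-.5+155)
q=lambda u,v:((u-400+.5)/2.5-.5+200,(v+.5)/2.5-.5+145)
L,e1=tri(S,(207.5,181.7),T,(221.5,166.7));R,e2=tri(S,(303.7,188.6),T,(315.5,201));
print('tips',L,R,e1,e2,np.linalg.norm(L-R))
for n,a,b in(('lipL',(67,157),(467,151)),('lipR',(263,168),(659,218)),('colLbase',(23,186),(431,179)),('colRbase',(313,208),(718,284)),
  ('carRL',(106,215),(494,231)),('carRR',(215,233),(596,280)),('plBL',(80,314),(432,311)),('plBR',(196,336),(541,374)),('plTL',(82,302),(435,299)),('plTR',(197,322),(543,360)),
  ('stopL',(120,78),(572,95)),('mouthL',(95,176),(503,187)),('mouthR',(247,187),(650,243))):
    X,e=tri(S,s(*a),T,q(*b)); print(n,X,round(e,4),'plane0',onplane(S,*s(*a),0)[:2],onplane(T,*q(*b),0)[:2],'z6',onplane(S,*s(*a),.006)[:2],onplane(T,*q(*b),.006)[:2])
E
```

```text
tips [ 0.5755 -0.3011  0.2063] [ 0.4671 -0.4767  0.1908] 0.0031977851134440075 0.0031442419589911446 0.2069284195943447
lipL [ 0.562  -0.3038  0.0855] 0.0064 plane0 [ 0.6129 -0.3196] [ 0.628  -0.3101] z6 [ 0.609  -0.3184] [ 0.6236 -0.3098]
lipR [ 0.4598 -0.4584  0.0874] 0.0088 plane0 [ 0.4993 -0.4908] [ 0.5177 -0.4822] z6 [ 0.4963 -0.4884] [ 0.5141 -0.4807]
colLbase [ 0.6307 -0.2709 -0.044 ] 0.0001 plane0 [ 0.6033 -0.2647] [ 0.6    -0.2704] z6 [ 0.5995 -0.2638] [ 0.5958 -0.2703]
colRbase [ 0.4528 -0.5265 -0.0355] 0.0077 plane0 [ 0.4341 -0.5087] [ 0.438 -0.519] z6 [ 0.4316 -0.5061] [ 0.4349 -0.5173]
carRL [ 0.5301 -0.3231  0.0002] 0.0008 plane0 [ 0.5306 -0.3233] [ 0.5297 -0.3229] z6 [ 0.5273 -0.3221] [ 0.526  -0.3225]
carRR [ 0.4571 -0.407   0.0055] 0.0018 plane0 [ 0.4587 -0.4081] [ 0.461  -0.4084] z6 [ 0.456  -0.4062] [ 0.4577 -0.4074]
plBL [ 0.4439 -0.2531  0.0146] 0.0055 plane0 [ 0.4479 -0.2533] [ 0.4545 -0.2545] z6 [ 0.4453 -0.2525] [ 0.4512 -0.2545]
plBR [ 0.3827 -0.3421 -0.0163] 0.0038 plane0 [ 0.3752 -0.3372] [ 0.3769 -0.3417] z6 [ 0.3731 -0.3358] [ 0.3742 -0.3412]
plTL [ 0.4448 -0.2573  0.0341] 0.0052 plane0 [ 0.4579 -0.2603] [ 0.4662 -0.2586] z6 [ 0.4552 -0.2595] [ 0.4629 -0.2586]
plTR [ 0.3856 -0.3444  0.0061] 0.0028 plane0 [ 0.3866 -0.345 ] [ 0.3898 -0.3458] z6 [ 0.3844 -0.3435] [ 0.387  -0.3452]
stopL [ 0.7221 -0.4369 -0.0563] 0.0069 plane0 [ 0.6782 -0.4169] [ 0.6817 -0.4283] z6 [ 0.6739 -0.415 ] [ 0.6769 -0.4272]
mouthL [ 0.592  -0.3404 -0.0222] 0.003 plane0 [ 0.5773 -0.3346] [ 0.5786 -0.3392] z6 [ 0.5737 -0.3332] [ 0.5745 -0.3387]
mouthR [ 0.4918 -0.4667 -0.0036] 0.004 plane0 [ 0.4881 -0.4641] [ 0.4917 -0.4671] z6 [ 0.4851 -0.4618] [ 0.4882 -0.4657]
```

```bash
cat >> h.py <<'E'
from scipy.spatial.transform import Rotation as Ro
def pose():
    s=ctrl.state();q=s['tcp_rot'];return s,np.array(s['tool_pos']),Ro.from_quat([q[1],q[2],q[3],q[0]]).as_matrix()
def to(X):
    s,p,M=pose();return np.round(1000*M.T@(np.array(X)-p))
E
r='[[-260,-180,-100],0.216,50]'; python3 -m handwheel '{"targets": [[[-260,-180,-100],0.216,50],[[-260,-180,-100],0.216,50],[[-260,-180,-100],0.216,50],[[-260,-180,-100],0.216,50],[[-260,-180,-100],0.216,50],[[-260,-180,-100],0.216,50],[[-260,-180,-100],0.216,50],[[-260,-180,-100],0.216,50]]}'
python3 -c "
from h import *
s,p,M=pose();print(p,M.round(3).tolist(),s['t'],s['joint_positions']);print(to([.42,.10,.36]),to([.352,-.229,.36]))"
```

```text
t: 0.97
tool_pos: [0.4012, 0.3225, 0.3322]
tcp_rot: [0.0, 0.285, 0.959, 0.0]
ft_force: [-0.2, 1.6, 0.2]
gripper_width: 0.0498
finger_force: 0.0
[0.40120023 0.32251857 0.33216509] [[-0.838, 0.546, 0.0], [0.546, 0.838, 0.0], [-0.0, 0.0, -1.0]] 0.9667 [-0.88677401  0.24451612  0.11698999  1.75784415 -0.03114991  1.14058577
  0.23344182]
[-137. -176.  -28.] [-260. -489.  -28.]
```

```bash
python3 -m handwheel '{"targets": [[[-137,-176,-28],0,50],[[-137,-176,-28],0,50],[[-137,-176,-28],0,50],[[-137,-176,-28],0,50],[[-137,-176,-28],0,50],[[-200,-333,-28],0,50],[[-200,-333,-28],0,50],[[-260,-489,-28],0,50]]}' && python3 -m handwheel '{"targets": [[[-65,-190,0],0,50],[[-65,-190,0],0,50],[[-65,-190,0],0,50],[[-65,-190,0],0,50],[[-65,-190,0],0,50]]}'
python3 -c "
from h import *
s,p,M=pose();print(p,M.round(3).tolist(),s['t'],s['joint_positions']);print(to([.352,-.229,.36]))"
```

```text
t: 1.63
tool_pos: [0.3949, -0.0063, 0.3585]
tcp_rot: [0.0, 0.285, 0.959, 0.0]
ft_force: [1.7, -0.1, -0.7]
gripper_width: 0.0494
finger_force: 0.0
t: 2.05
tool_pos: [0.345, -0.2017, 0.3587]
tcp_rot: [0.001, 0.285, 0.959, 0.0]
ft_force: [1.0, 0.4, 0.1]
gripper_width: 0.05
finger_force: 0.0
[ 0.34500652 -0.2016978   0.35871244] [[-0.838, 0.546, 0.001], [0.546, 0.838, 0.0], [-0.001, 0.001, -1.0]] 2.05 [-0.26020316 -0.01294706  0.64481506  1.97929315  0.00780641  1.17156934
  1.37426277]
[-21. -19.  -1.]
```

```bash
python3 -m handwheel '{"targets": [[[-15,-20,-333],0,50],[[-15,-20,-333],0,50],[[-15,-20,-333],0,50],[[-15,-20,-333],0,50],[[-15,-20,-333],0,50],[[-15,-20,-333],0,50],[[-15,-20,-333],0,50],[[-15,-20,-333],0,50]]}' 
python3 -c "
from h import *
s,p,M=pose();print(p,M.round(3).tolist(),s['t'],s['joint_positions'])"
```

```text
t: 2.72
tool_pos: [0.35, -0.2249, 0.6802]
tcp_rot: [0.011, 0.284, 0.959, -0.001]
ft_force: [-4.3, 4.9, -2.5]
gripper_width: 0.0499
finger_force: 0.0
[ 0.35004221 -0.22486677  0.68019139] [[-0.839, 0.544, 0.02], [0.544, 0.839, -0.009], [-0.021, 0.003, -1.0]] 2.7167 [-0.18263833  0.00767298  0.6289195   1.18008387 -0.00549756  1.93392202
  1.43950197]
```

```bash
python3 -m handwheel '{"targets": [[[0,0,-300],0,50],[[0,0,-300],0,50],[[0,0,-300],0,50],[[0,0,-300],0,50]]}' 
python3 -c "
from h import *
s,p,M=pose();print(p,M.round(3).tolist(),s['t'],s['joint_positions'])"
```

```text
t: 3.05
tool_pos: [0.3505, -0.2261, 0.6956]
tcp_rot: [0.03, 0.285, 0.958, -0.004]
ft_force: [-0.2, -0.5, 0.0]
gripper_width: 0.0499
finger_force: 0.0
[ 0.35051863 -0.22613049  0.69557163] [[-0.836, 0.546, 0.056], [0.545, 0.838, -0.026], [-0.061, 0.009, -0.998]] 3.05 [ 0.14240914  0.00662928  0.29386662  1.14134873 -0.00222509  1.93255137
  1.42843291]
```

```bash
python3 -m handwheel '{"targets": [[[0,0,-330],0,50],[[0,0,-330],0,50],[[0,0,-330],0,50],[[0,0,-330],0,50],[[0,0,-330],0,50],[[0,0,-330],0,50]]}' 
python3 -c "
from h import *
s,p,M=pose();print(p,M.round(3).tolist(),s['t'],s['joint_positions'])"
```

```text
t: 3.55
tool_pos: [0.3437, -0.2229, 0.714]
tcp_rot: [0.053, 0.284, 0.957, -0.008]
ft_force: [-0.6, -0.6, 0.5]
gripper_width: 0.0502
finger_force: 0.0
[ 0.34369606 -0.2228738   0.7139839 ] [[-0.833, 0.545, 0.097], [0.544, 0.838, -0.045], [-0.105, 0.015, -0.994]] 3.55 [ 5.62485393e-01 -4.06901368e-03 -1.31041351e-01  1.10639483e+00
 -1.17940782e-04  1.93247670e+00  1.42461985e+00]
```

```bash
python3 -m handwheel '{"targets": [[[0,0,-330],0,50]]}' | grep rot;  python3 -m handwheel '{"targets": [[[0,0,-330],0,50]]}' | grep rot; python3 -m handwheel '{"targets": [[[0,0,-330],0,50],[[0,0,-330],0,50]]}' | grep rot;  python3 -m handwheel '{"targets": [[[0,0,-330],0,50],[[0,0,-330],0,50]]}' |grep rot;  python3 -m handwheel '{"targets": [[[-330,0,0],0,50],[[-330,0,0],0,50]]}' | grep rot;  python3 -m handwheel '{"targets": [[[-330,0,0],0,50],[[-330,0,0],0,50]]}'
python3 -c "
from h import *
s,p,M=pose();print(p,M.round(3).tolist(),s['t'],s['joint_positions'])"
```

```text
tcp_rot: [0.061, 0.284, 0.957, -0.009]
tcp_rot: [0.071, 0.283, 0.956, -0.01]
tcp_rot: [0.083, 0.283, 0.955, -0.012]
tcp_rot: [0.094, 0.283, 0.954, -0.014]
tcp_rot: [0.098, 0.29, 0.952, -0.012]
t: 4.38
tool_pos: [0.3593, -0.2499, 0.7526]
tcp_rot: [0.101, 0.285, 0.953, -0.007]
ft_force: [-1.0, -0.2, 0.7]
gripper_width: 0.05
finger_force: 0.0
[ 0.35934256 -0.24993833  0.75260691] [[-0.817, 0.546, 0.188], [0.543, 0.837, -0.072], [-0.196, 0.043, -0.98]] 4.3833 [ 0.77823493  0.03712064 -0.30724585  0.97237045 -0.01117733  1.93245898
  1.45610396]
```

```bash
python3 -m handwheel '{"targets": [[[0,-108,-5],0,50],[[0,-108,-5],0,50],[[0,-108,-5],0,50]]}' | grep rot;  python3 -m handwheel '{"targets": [[[-70,14,-327],0,50]]}' | grep rot; python3 -m handwheel '{"targets": [[[-70,14,-327],0,50]]}' | grep rot;  python3 -m handwheel '{"targets": [[[-75,14,-327],0,50]]}' |grep rot;  python3 -m handwheel '{"targets": [[[-80,14,-325],0,50]]}' | grep rot;  python3 -m handwheel '{"targets": [[[-85,14,-325],0,50]]}' | grep rot;  python3 -m handwheel '{"targets": [[[-90,14,-320],0,50]]}'
python3 -c "
from h import *
s,p,M=pose();print(p,M.round(3).tolist(),s['t'],s['joint_positions'],to(p+[0,0,.33]))"
```

```text
tcp_rot: [0.102, 0.284, 0.953, -0.008]
tcp_rot: [0.107, 0.287, 0.952, -0.012]
tcp_rot: [0.118, 0.286, 0.951, -0.017]
tcp_rot: [0.133, 0.285, 0.949, -0.023]
tcp_rot: [0.149, 0.284, 0.947, -0.031]
tcp_rot: [0.164, 0.283, 0.944, -0.037]
t: 5.13
tool_pos: [0.3028, -0.3248, 0.8231]
tcp_rot: [0.178, 0.283, 0.941, -0.044]
ft_force: [1.0, -0.7, -0.1]
gripper_width: 0.0501
finger_force: 0.0
[ 0.30277353 -0.32484877  0.82310132] [[-0.776, 0.548, 0.311], [0.517, 0.836, -0.183], [-0.361, 0.019, -0.933]] 5.1333 [ 0.4874349   0.01343553  0.26670906  0.83354587 -0.08859859  1.9325269
  1.69369599] [-119.    6. -308.]
```

```bash
python3 -m handwheel '{"targets": [[[-119,6,-308],0,50]]}' | grep rot;  python3 -m handwheel '{"targets": [[[-128,6,-304],0,50]]}' | grep rot; python3 -m handwheel '{"targets": [[[-137,6,-300],0,50]]}' | grep rot;  python3 -m handwheel '{"targets": [[[-146,6,-296],0,50]]}' |grep rot;  python3 -m handwheel '{"targets": [[[-155,6,-291],0,50]]}' | grep rot;  python3 -m handwheel '{"targets": [[[-163,6,-287],0,50]]}'
python3 -c "
from h import *
s,p,M=pose();print(p,M.round(3).tolist(),s['t'],s['joint_positions'],to(p+[0,0,.33]))"
```

```text
tcp_rot: [0.193, 0.283, 0.938, -0.05]
tcp_rot: [0.208, 0.282, 0.935, -0.056]
tcp_rot: [0.223, 0.282, 0.931, -0.063]
tcp_rot: [0.237, 0.281, 0.927, -0.069]
tcp_rot: [0.252, 0.281, 0.923, -0.075]
t: 5.63
tool_pos: [0.3094, -0.3174, 0.9083]
tcp_rot: [0.266, 0.28, 0.919, -0.081]
ft_force: [-0.4, -0.0, -0.6]
gripper_width: 0.05
finger_force: 0.0
[ 0.30938806 -0.31738144  0.90828272] [[-0.702, 0.557, 0.444], [0.471, 0.831, -0.297], [-0.534, 0.001, -0.845]] 5.6333 [ 0.41703919  0.01620162  0.31691676  0.63314874 -0.08707431  1.93255858
  1.65805528] [-176.    0. -279.]
```

```bash
python3 - <<'E'
from h import *
from scipy.optimize import least_squares
np.set_printoptions(precision=4,suppress=True)
D=[(.221,.585,.231,.521,1.6,1.021),(.4012,.3225,.3322,.2445,1.7578,1.1406),(.345,-.2017,.3587,-.0129,1.9793,1.1716),(.350,-.2249,.6802,.0077,1.1801,1.9339),(.3437,-.2229,.714,-.0041,1.1064,1.9325),(.3028,-.3248,.8231,.0134,.8335,1.9325),(.3094,-.3174,.9083,.0162,.6331,1.9326)]
D=np.array(D);R2=(D[:,:2]**2).sum(1)
def f(p,full=False):
    h,a,b,c,o,d=p;A=D[:,3];B=A+D[:,4];C=B+D[:,5]
    r=a*np.sin(A)+o*np.cos(A)-o*np.cos(B)+b*np.sin(B)+c*np.sin(C)
    z=h+a*np.cos(A)-o*np.sin(A)+o*np.sin(B)+b*np.cos(B)+c*np.cos(C)
    return np.r_[np.sqrt(r*r+d*d)-np.sqrt(R2),z-D[:,2], 0.01*(p[4]),.01*p[5]]
s=least_squares(f,[.3,.4,.4,.25,0.0,.03]);print(s.x,s.fun)
h,a,b,c,o,d=s.x
for tilt in(0,30,40,50,60):
  for z in(.02,.07,.2):
    rs=[]
    for r in np.arange(.3,1,.01):
        C=np.pi-np.radians(tilt)
        g=lambda q:[a*np.sin(q[0])+o*np.cos(q[0])-o*np.cos(q[0]+q[1])+b*np.sin(q[0]+q[1])+c*np.sin(C)-r, h+a*np.cos(q[0])-o*np.sin(q[0])+o*np.sin(q[0]+q[1])+b*np.cos(q[0]+q[1])+c*np.cos(C)-z]
        t=least_squares(g,[.6,1.6],bounds=([-.3,.17],[2.13,2.43]));q6=C-t.x.sum()
        if t.cost<1e-7 and .16<=q6<=1.93: rs.append(r)
    print(tilt,z,(min(rs),max(rs)) if rs else None)
E
```

```text
[0.3341 0.5089 0.4223 0.3251 0.0055 0.0635] [-0.0014  0.0031 -0.0027 -0.0056  0.0075  0.0007 -0.0014  0.0006 -0.0024
  0.0016  0.0006  0.0013 -0.0004 -0.0013  0.0001  0.0006]
0 0.02 (np.float64(0.35000000000000003), np.float64(0.9200000000000006))
0 0.07 (np.float64(0.34), np.float64(0.9200000000000006))
0 0.2 (np.float64(0.3), np.float64(0.9000000000000006))
30 0.02 (np.float64(0.8600000000000005), np.float64(0.9900000000000007))
30 0.07 (np.float64(0.8200000000000005), np.float64(0.9900000000000007))
30 0.2 (np.float64(0.6300000000000003), np.float64(0.9900000000000007))
40 0.02 None
40 0.07 (np.float64(0.9800000000000006), np.float64(0.9900000000000007))
40 0.2 (np.float64(0.8700000000000006), np.float64(0.9900000000000007))
50 0.02 None
50 0.07 None
50 0.2 None
60 0.02 None
60 0.07 None
60 0.2 None
```

```bash
python3 -m handwheel '{"targets": [[[-176,0,-279],0,50]]}' | grep rot;  python3 -m handwheel '{"targets": [[[-183,0,-275],0,50]]}' | grep rot
python3 -c "
from h import *
s,p,M=pose();print(p,M.round(3).tolist(),s['t'],s['joint_positions'],to([.389,-.328,.60]),to([.389,-.328,.30]))"
```

```text
tcp_rot: [0.281, 0.279, 0.914, -0.086]
tcp_rot: [0.295, 0.278, 0.91, -0.092]
[ 0.31109415 -0.31548414  0.93600767] [[-0.672, 0.559, 0.486], [0.451, 0.829, -0.331], [-0.588, -0.004, -0.809]] 5.8 [ 0.31653933  0.02328668  0.43028502  0.56255581 -0.10124017  1.93256782
  1.65538481] [140.  34. 314.] [316.  36. 557.]
```

```bash
python3 -m handwheel '{"targets": [[[140,34,314],0,50],[[140,34,314],0,50],[[140,34,314],0,50],[[140,34,314],0,50],[[140,34,314],0,50],[[140,34,314],0,50],[[140,34,314],0,50],[[140,34,314],0,50]]}'
python3 -c "
from h import *
s,p,M=pose();print(p,M.round(3).tolist(),s['t'],s['joint_positions'],to([.389,-.328,.30]))"
```

```text
t: 6.47
tool_pos: [0.3753, -0.3261, 0.6524]
tcp_rot: [0.294, 0.278, 0.91, -0.091]
ft_force: [1.9, -1.0, 0.7]
gripper_width: 0.0497
finger_force: 0.0
[ 0.37527076 -0.32613306  0.65244466] [[-0.673, 0.559, 0.485], [0.451, 0.829, -0.33], [-0.587, -0.003, -0.81]] 6.4667 [ 0.23568796 -0.24485848  0.24894443  1.60221471  0.12933506  1.15334347
  1.46116058] [197.   7. 293.]
```

```bash
python3 -m handwheel '{"targets": [[[197,7,293],0,50],[[197,7,293],0,50],[[197,7,293],0,50],[[197,7,293],0,50],[[197,7,293],0,50],[[197,7,293],0,50],[[197,7,293],0,50],[[197,7,293],0,50]]}'
python3 -c "
from h import *
s,p,M=pose();print(p,M.round(3).tolist(),s['t'],s['joint_positions'],to([.389,-.328,.30]))"
```

```text
t: 7.13
tool_pos: [0.3876, -0.3281, 0.3202]
tcp_rot: [0.295, 0.278, 0.91, -0.092]
ft_force: [2.4, -0.3, -1.1]
gripper_width: 0.0501
finger_force: 0.0
[ 0.3875505  -0.3281337   0.32021749] [[-0.672, 0.559, 0.485], [0.451, 0.829, -0.331], [-0.587, -0.003, -0.809]] 7.1333 [ 0.24420807 -0.04812816  0.32488117  2.29268084  0.11197437  0.26838728
  1.45340572] [11.  1. 17.]
```

```bash
python3 -m handwheel '{"targets": [[[11,0,17],0.12,50],[[11,0,17],0.25,50],[[11,0,17],0.37,50],[[11,0,17],0.5,50]]}'
python3 -c "
from h import *
s,p,M=pose();print(p,M.round(3).tolist(),s['t'],s['joint_positions'],to([.389,-.328,.30]))"
```

```text
t: 7.47
tool_pos: [0.3888, -0.3289, 0.3007]
tcp_rot: [0.307, 0.495, 0.813, -0.016]
ft_force: [-0.1, 0.2, 0.3]
gripper_width: 0.05
finger_force: 0.0
[ 0.38879982 -0.32893043  0.30066236] [[-0.322, 0.814, 0.483], [0.794, 0.51, -0.33], [-0.515, 0.278, -0.811]] 7.4667 [ 0.26412061 -0.00787761  0.31509162  2.31753452  0.06565534  0.2067602
  0.99749412] [1. 0. 0.]
```

```bash
for i in 1; do python3 -m handwheel '{"targets": [[[0,0,0],-0.12,50],[[0,0,0],-0.25,50],[[0,0,0],-0.37,50],[[0,0,0],-0.5,50],[[0,0,0],-0.62,50],[[0,0,0],-0.75,50],[[0,0,0],-0.87,50],[[0,0,0],-1,50]]}' >/dev/null; done
python3 -m handwheel '{"targets": [[[0,0,0],-0.12,50],[[0,0,0],-0.25,50],[[0,0,0],-0.37,50],[[0,0,0],-0.5,50],[[0,0,0],-0.62,50],[[0,0,0],-0.75,50],[[0,0,0],-0.87,50],[[0,0,0],-1,50]]}'
python3 -c "
from h import *
s,p,M=pose();print(p,M.round(3).tolist(),s['t'],s['joint_positions'],to([.389,-.328,.30]))"
```

```text
t: 8.8
tool_pos: [0.3886, -0.3295, 0.3033]
tcp_rot: [0.196, -0.266, 0.913, -0.241]
ft_force: [-0.5, 0.6, 0.3]
gripper_width: 0.05
finger_force: 0.0
[ 0.38860852 -0.32950204  0.30329649] [[-0.782, -0.392, 0.485], [-0.58, 0.742, -0.335], [-0.229, -0.544, -0.807]] 8.8 [-0.23195023 -0.04726654  0.80209646  2.33298078  0.22731546  0.21548347
  2.51305857] [-0.  3.  2.]
```

```bash
python3 -m handwheel '{"targets": [[[0,0,0],-0.12,50],[[0,0,0],-0.25,50],[[0,0,0],-0.37,50],[[0,0,0],-0.5,50],[[0,0,0],-0.62,50],[[0,0,0],-0.75,50],[[0,0,0],-0.87,50],[[0,0,0],-1,50]]}'
python3 -c "
from h import *
s,p,M=pose();print(p,M.round(3).tolist(),s['t'],s['joint_positions'],to([.389,-.328,.30]))"
```

```text
t: 9.47
tool_pos: [0.3928, -0.3245, 0.2946]
tcp_rot: [0.067, -0.632, 0.707, -0.31]
ft_force: [0.7, 1.3, 0.1]
gripper_width: 0.0499
finger_force: 0.0
[ 0.39277684 -0.32448575  0.2945928 ] [[-0.192, -0.852, 0.487], [-0.935, 0.009, -0.354], [0.297, -0.524, -0.798]] 9.4667 [-0.88283985 -0.30328783  1.24710202  2.36710851  1.13376634  0.43825165
  2.5199575 ] [ 6.  0. -5.]
```

```bash
python3 -m handwheel '{"targets": [[[0,0,0],-0.12,50],[[0,0,0],-0.25,50],[[0,0,0],-0.37,50],[[0,0,0],-0.5,50],[[0,0,0],-0.62,50],[[0,0,0],-0.75,50],[[0,0,0],-0.87,50],[[0,0,0],-1,50]]}'
python3 -c "
from h import *
s,p,M=pose();print(p,M.round(3).tolist(),s['t'],s['joint_positions'],to([.389,-.328,.30]))"
```

```text
t: 10.13
tool_pos: [0.4146, -0.3269, 0.2969]
tcp_rot: [0.085, 0.844, -0.38, 0.369]
ft_force: [0.4, -0.4, -0.1]
gripper_width: 0.0502
finger_force: 0.0
[ 0.41458607 -0.32688861  0.29688209] [[0.44, -0.704, 0.558], [-0.578, -0.697, -0.424], [0.687, -0.136, -0.714]] 10.1333 [-0.92353405 -0.06502754  1.42293788  2.43210902  1.93021164  0.16160328
  2.51959317] [ -8.  18. -16.]
```

```bash
python3 -m handwheel '{"targets": [[[0,0,0],-0.12,50],[[0,0,0],-0.25,50],[[0,0,0],-0.37,50],[[0,0,0],-0.5,50],[[0,0,0],-0.62,50],[[0,0,0],-0.75,50],[[0,0,0],-0.87,50],[[0,0,0],-1,50]]}'
python3 -c "
from h import *
s,p,M=pose();print(p,M.round(3).tolist(),s['t'],s['joint_positions'],to([.389,-.328,.30]))"
```

```text
t: 10.8
tool_pos: [0.4319, -0.3339, 0.3141]
tcp_rot: [0.249, 0.91, -0.012, 0.331]
ft_force: [0.8, -0.6, -0.0]
gripper_width: 0.0501
finger_force: 0.0
[ 0.43189726 -0.33385873  0.31405203] [[0.781, -0.187, 0.595], [0.142, -0.876, -0.462], [0.608, 0.445, -0.658]] 10.8 [-0.77795572  0.03688453  1.31744777  2.43196435  2.71382561  0.16155794
  2.51960233] [-41.  -3. -19.]
```

```bash
python3 -m handwheel '{"targets": [[[0,0,0],0.12,50],[[0,0,0],0.25,50],[[0,0,0],0.37,50],[[0,0,0],0.5,50],[[0,0,0],0.63,50],[[0,0,0],0.63,50]]}'
python3 - <<'E'
from h import *
np.set_printoptions(precision=4,suppress=True)
s,p,M=pose();print(p,M.round(3).tolist(),s['t'],s['joint_positions'])
S=snap('side','s1.png');T=snap('top','t1.png')
E
python3 -c "
import cv2,numpy as np
a=cv2.imread('pics/s1.png');b=cv2.imread('pics/t1.png')
o=np.hstack([a[60:330,150:400],b[60:330,150:400]]);o=cv2.resize(o,None,fx=1.6,fy=1.6,interpolation=cv2.INTER_CUBIC);cv2.imwrite('pics/st1.png',o);print(o.shape)"
```

```text
t: 11.3
tool_pos: [0.4309, -0.3349, 0.3139]
tcp_rot: [0.132, 0.859, -0.301, 0.392]
ft_force: [-0.6, 0.6, 0.6]
gripper_width: 0.0503
finger_force: 0.0
[ 0.4309 -0.3349  0.3139] [[0.511, -0.621, 0.594], [-0.414, -0.784, -0.463], [0.753, -0.01, -0.658]] 11.3 [-0.6347  0.021   1.1545  2.4309  2.5621  0.1718  2.0225]
(432, 800, 3)
```

View pics/st1.png

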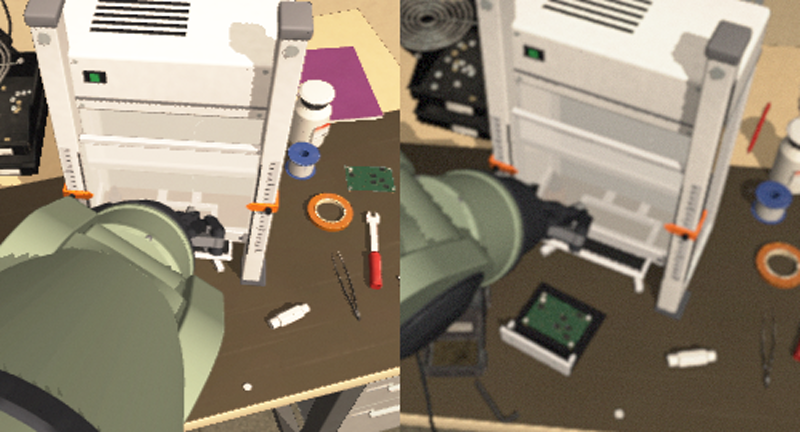

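The hand is now tilted about 49° and points at the cabinet. In the crop the tips show at (90,193) and (250,208) in the side view. I zoom into the clean first pictures for exact points.

```bash
python3 - <<'E'
import cv2,numpy as np
a=cv2.imread('pics/side0.png');b=cv2.imread('pics/top0.png')
A=cv2.resize(a[170:242,186:326],None,fx=5.7,fy=5.7,interpolation=cv2.INTER_CUBIC)
B=cv2.resize(b[155:255,200:340],None,fx=5.7,fy=5.7,interpolation=cv2.INTER_CUBIC)
cv2.imwrite('pics/A.png',A);cv2.imwrite('pics/B.png',B);print(A.shape,B.shape)
E
```

```text
(410, 798, 3) (570, 798, 3)
```

View pics/A.png

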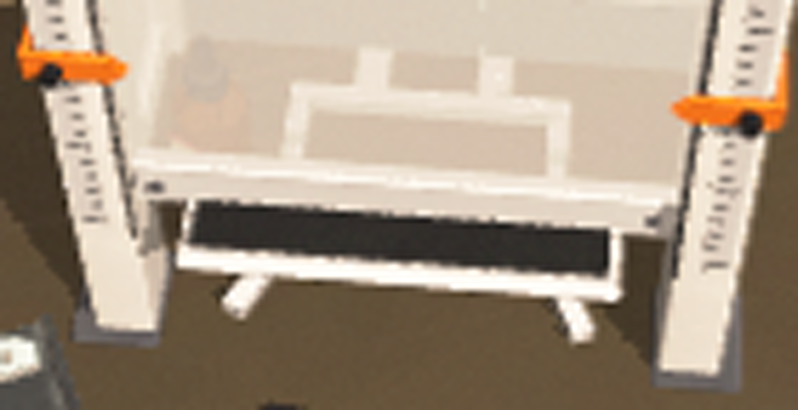

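View pics/B.png

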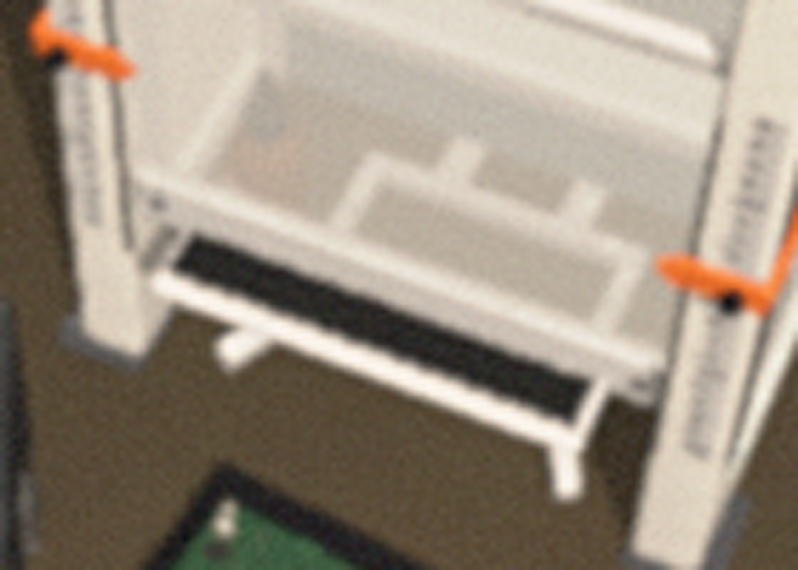

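The zoomed crops show:
- **Pointer tips:** (127,71) and (671,109) in the side view; (133,70) and (657,266) in the top view.
- **Lip nose:** (177,266) to (620,301) in the side view; (153,285) to (572,452) in the top view.
- **Rear stop corners:** (306,113) and (549,128) in the side view; (373,190) and (617,266) in the top view.

```bash
cat > fit.py <<'E'
from h import *
from scipy.optimize import least_squares
np.set_printoptions(precision=4,suppress=True)
S=snap('side');T=snap('top')
P=lambda u,v,ox,oy:np.array([(u+.5)/5.7-.5+ox,(v+.5)/5.7-.5+oy])
s=lambda u,v:P(u,v,186,170)
t=lambda u,v:P(u,v,200,155)
ob=[('tip',1,s(127,71),t(133,70)),('tip',-1,s(671,109),t(657,266)),('nose',1,s(177,267),t(153,286)),('nose',-1,s(620,301),t(572,452)),
('stop',1,s(306,113),t(373,190)),('stop',-1,s(549,128),t(617,266)),('sf',1,s(187,246),t(172,268)),('sf',-1,s(609,277),t(578,424)),('sr',1,s(196,203),t(205,236)),('sr',-1,s(609,235),t(598,381))]
def pt(n,k,p):
    x,y,w,zm,u,xm,xs=p
    c={'tip':(xm,.1025,zm),'nose':(-.033,.09,u+.0014),'stop':(.125,.0575,0),'sf':(xs,.086,u+.009),'sr':(xs+.022,.086,u+.009)}[n]
    a,b=c[0],c[1]*k;return [x+a*np.cos(w)-b*np.sin(w),y+a*np.sin(w)+b*np.cos(w),c[2]]
def f(p):
    r=[]
    for n,k,a,b in ob:
        X=pt(n,k,p[:7]);r+=[proj(S,X)-a-p[7:9],proj(T,X)-b-p[9:11]]
    return np.r_[np.concatenate(r),(p[5]+.0105)/.002,p[7:]/1.5]
q=least_squares(f,[.55,-.39,-.57,.2,.085,-.01,-.03,0,0,0,0],x_scale=[.01,.01,.01,.01,.01,.01,.01,1,1,1,1],loss='soft_l1')
if __name__=='__main__':
    J=np.linalg.inv(q.jac.T@q.jac);print(q.x,'sd',np.sqrt(np.diag(J))[:5]*.7);print(f(q.x)[:40].reshape(-1,4))
    x,y,w=q.x[:3];print('nest',x+.07*np.cos(w),y+.07*np.sin(w),'yaw deg',np.degrees(w))
E
python3 fit.py
```

```text
[ 0.5312 -0.3957 -0.6045  0.198   0.0947 -0.0113 -0.0261  0.3919 -0.993
 -0.3755  0.6279] sd [0.0025 0.002  0.0049 0.0025 0.0023]
[[ 0.3072  0.151   0.4814  0.6554]
 [-0.0517 -0.2165  0.1352 -0.7022]
 [ 0.0033  0.4705 -0.2517  0.7275]
 [-0.5783  0.0598  0.8235  0.2506]
 [ 0.7662 -0.0579  1.5899 -1.0061]
 [-0.4184  0.0915  0.3139  0.7359]
 [ 0.0996  0.0127 -0.7519  0.2522]
 [-0.0645 -0.1601 -0.495   0.1259]
 [-0.0918 -0.1337 -2.1792 -1.187 ]
 [ 0.2673 -0.6527 -0.3305 -0.0355]]
nest 0.5888414115841734 -0.4354814378962434 yaw deg -34.63529815969157
```

```bash
cat >> h.py <<'E'
C0=np.array([.5312,-.3957]);W=-.6045
def cab(f,l,z): return np.r_[C0+f*np.array([np.cos(W),np.sin(W)])+l*np.array([-np.sin(W),np.cos(W)]),z]
def rep(*ts):
    np.set_printoptions(precision=4,suppress=True)
    s,p,M=pose();d=p[:2]-C0;zt=M[:,2]
    print('cab',np.dot(d,[np.cos(W),np.sin(W)]).round(4),np.dot(d,[-np.sin(W),np.cos(W)]).round(4),'z',p[2].round(4),'t',s['t'],'tilt',np.degrees(np.arccos(-zt[2])).round(1),'az',np.degrees(np.arctan2(zt[1],zt[0])).round(1),'yaxis',M[:,1].round(3),'q',s['joint_positions'],'F',s['ft_force'])
    for t in ts: print(t,to(cab(*t)))
E
python3 -c "
from h import *
rep((-.06,0,.314),(-.06,0,.068))"
```

```text
cab -0.1169 -0.0068 z 0.314 t 11.5 tilt 48.9 az -37.9 yaxis [-0.615 -0.788 -0.002] q [-0.6362  0.0214  1.156   2.4307  2.5635  0.1718  2.0316] F [-0.067   0.1424  0.1341]
(-0.06, 0, 0.314) [ 37. -10.  43.]
(-0.06, 0, 0.068) [-148.  -10.  204.]
```

```bash
python3 -m handwheel '{"targets": [[[37,-10,43],0,50],[[37,-10,43],0,50],[[-30,-10,101],0,50],[[-60,-10,127],0,50],[[-100,-10,162],0,50],[[-148,-10,204],0,50],[[-148,-10,204],0,50],[[-148,-10,204],0,50]]}'
python3 -c "
from h import *
rep((-.06,0,.068),(-.021,0,.068))"
```

```text
t: 12.17
tool_pos: [0.4685, -0.3582, 0.2013]
tcp_rot: [0.134, 0.861, -0.296, 0.391]
ft_force: [0.8, 0.9, 0.4]
gripper_width: 0.05
finger_force: 0.0
cab -0.0729 -0.0048 z 0.2013 t 12.1667 tilt 48.9 az -37.8 yaxis [-0.614 -0.79  -0.001] q [0.2511 0.3968 0.2782 2.4292 3.0547 0.5132 1.4654] F [0.8267 0.8666 0.351 ]
(-0.06, 0, 0.068) [-92.  -5.  97.]
(-0.021, 0, 0.068) [-67.  -7. 126.]
```

```bash
python3 -m handwheel '{"targets": [[[-92,-5,97],0,50],[[-92,-5,97],0,50],[[-92,-5,97],0,50],[[-92,-5,97],0,50],[[-92,-5,97],0,50],[[-92,-5,97],0,50]]}'
python3 -c "
from h import *
rep((-.06,0,.068),(-.021,0,.068))"
```

```text
t: 12.67
tool_pos: [0.4806, -0.3625, 0.0691]
tcp_rot: [0.135, 0.862, -0.296, 0.39]
ft_force: [-0.8, -0.4, 1.3]
gripper_width: 0.0497
finger_force: 0.0
cab -0.0605 -0.0014 z 0.0691 t 12.6667 tilt 48.7 az -38.1 yaxis [-0.615 -0.789  0.002] q [ 0.4794  0.7549 -0.0135  2.4156  2.944   0.8809  1.5784] F [-0.807  -0.4348  1.3366]
(-0.06, 0, 0.068) [-0. -1.  1.]
(-0.021, 0, 0.068) [25. -4. 30.]
```

Now I go forward under the lip in gentle steps, watching force.

```bash
python3 -m handwheel '{"targets": [[[13,-2,15],0,50],[[25,-4,30],0,50],[[25,-4,30],0,50]]}'
python3 -c "
from h import *
rep((-.021,0,.08),(-.021,0,.09))"
```

```text
t: 12.92
tool_pos: [0.5162, -0.3838, 0.0721]
tcp_rot: [0.135, 0.861, -0.295, 0.392]
ft_force: [-0.3, 1.3, -1.5]
gripper_width: 0.0497
finger_force: 1.1
cab -0.0191 0.0013 z 0.0721 t 12.9167 tilt 49.0 az -37.9 yaxis [-0.614 -0.79   0.001] q [ 0.4776  0.7528 -0.0007  2.319   2.9442  0.7867  1.5911] F [-0.3105  1.3232 -1.5177]
(-0.021, 0, 0.08) [ 5.  1. -7.]
(-0.021, 0, 0.09) [ 12.   1. -13.]
```

```bash
python3 -m handwheel '{"targets": [[[11,0,-10],0,50],[[22,0,-20],0,50],[[34,0,-30],0,50],[[45,0,-40],0,50],[[56,0,-49],0,50],[[56,0,-49],0,50]]}'
python3 - <<'E'
from h import *
rep((-.02,0,.174))
import cv2
a=snap('side','s2.png')[0];b=snap('top','t2.png')[0]
o=np.hstack([a[150:260,185:330],b[130:240,200:345]]);o=cv2.resize(o,None,fx=2.75,fy=2.75,interpolation=cv2.INTER_CUBIC);cv2.imwrite('pics/st2.png',o)
E
```

```text
t: 13.42
tool_pos: [0.5153, -0.3837, 0.1498]
tcp_rot: [0.136, 0.86, -0.295, 0.394]
ft_force: [0.6, -0.9, 0.3]
gripper_width: 0.0499
finger_force: 0.0
cab -0.0199 0.0008 z 0.1498 t 13.4167 tilt 49.3 az -37.9 yaxis [-0.615 -0.789 -0.   ] q [0.4516 0.559  0.0326 2.3226 2.9164 0.6021 1.6243] F [ 0.5699 -0.8589  0.3144]
(-0.02, 0, 0.174) [ 18.   1. -16.]
```

View pics/st2.png

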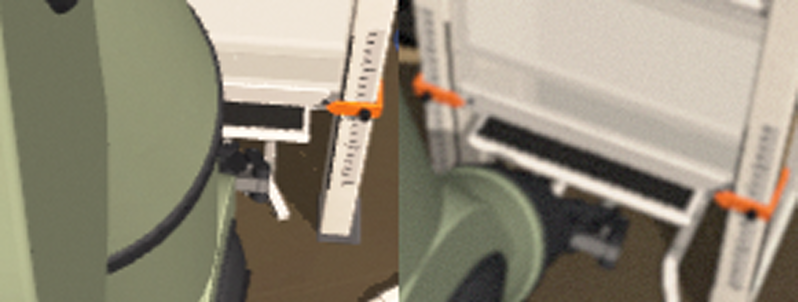

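The window has risen with the fingers. The lip nose's right end shows at (308,140) in the side crop and (688,223) in the top crop, and its left end at (470,151) in the top crop.

```bash
cat > lip.py <<'E'
from fit import *
from scipy.optimize import brentq
def ulip(cam,k,v,off):  # solve u and lateral from pixel row v and col via 2D LS
    def g(a):
        p=q.x[:7].copy();p[4]=a[0];X=np.array(pt('nose',k,p));X[:2]+=a[1]*np.array([-np.sin(p[2]),np.cos(p[2])]);return proj(cam,X)+0-off-v
    r=least_squares(g,[.17,0],x_scale=[.01,.01]);return r.x
E
python3 - <<'E'
from lip import *
z=lambda u,v,ox,oy:np.array([(u+.5)/2.75-.5+ox,(v+.5)/2.75-.5+oy])
print(ulip(S,-1,z(308,140,185,150),q.x[7:9]))
print(ulip(T,1,z(470-398.75,151,200,130),q.x[9:11]))
print(ulip(T,-1,z(688-398.75,223,200,130),q.x[9:11]))
E
```

```text
[ 0.181  -0.0003]
[ 0.1714 -0.0024]
[ 0.182  -0.0007]
```

```bash
cat >> lip.py <<'E'
def edge(cam,off,u0,ys):
    g=cv2.cvtColor(cam[0],cv2.COLOR_BGR2GRAY).astype(np.float32);out=[]
    for y in ys:
        def P(u):
            p=q.x[:7].copy();p[4]=u;w=p[2];a=-.033
            return proj(cam,[p[0]+a*np.cos(w)-y*np.sin(w),p[1]+a*np.sin(w)+y*np.cos(w),u+.0014])-off
        us=np.arange(u0-.02,u0+.02,.0005);pts=np.array([P(u) for u in us],np.float32)
        v=cv2.remap(g,pts[:,0][None],pts[:,1][None],cv2.INTER_LINEAR)[0]
        d=np.gradient(cv2.GaussianBlur(v[None],(0,0),2)[0]) # rising u: dark->bright
        i=int(np.argmax(d));out.append((round(float(y),3),round(float(us[i]),4),round(float(d[i]),1)))
    return out
E
python3 -m handwheel '{"targets": [[[4,0,-4],0,50],[[9,0,-8],0,50],[[9,0,-8],0,50],[[9,0,-8],0,50]]}'
python3 - <<'E'
from lip import *
rep()
ys=np.r_[np.arange(-.085,-.03,.01),np.arange(.035,.09,.01)]
for n,c,o in(('side',S,q.x[7:9]),('top',T,q.x[9:11])):
    c0=(cv2.imread('pics/%s0.png'%n),)+c[1:]
    print(n,'init',edge(c0,-o*0-0+o*0+(o),.0947,ys)); print(n,'now',edge(c,o,.190,ys))
E
```

```text
t: 13.95
tool_pos: [0.5143, -0.3835, 0.1563]
tcp_rot: [0.135, 0.86, -0.296, 0.392]
ft_force: [-0.7, -0.2, 0.1]
gripper_width: 0.0501
finger_force: 0.1
cab -0.0208 0.0004 z 0.156 t 14.05 tilt 49.0 az -38.0 yaxis [-0.616 -0.788 -0.   ] q [0.4483 0.5403 0.0374 2.3195 2.9104 0.5744 1.6301] F [0.3156 0.0798 0.7388]
side init [(-0.085, 0.0942, 17.2), (-0.075, 0.0972, 7.5), (-0.065, 0.0952, 11.8), (-0.055, 0.0942, 14.8), (-0.045, 0.0972, 13.0), (-0.035, 0.0957, 17.0), (0.035, 0.0952, 17.5), (0.045, 0.0942, 10.4), (0.055, 0.0877, 7.5), (0.065, 0.0957, 16.6), (0.075, 0.0947, 10.9), (0.085, 0.0972, 15.1)]
side now [(-0.085, 0.181, 13.7), (-0.075, 0.183, 20.0), (-0.065, 0.182, 12.8), (-0.055, 0.1815, 13.8), (-0.045, 0.183, 20.0), (-0.035, 0.182, 22.1), (0.035, 0.1885, 0.2), (0.045, 0.2015, 0.2), (0.055, 0.183, 0.2), (0.065, 0.1785, 0.2), (0.075, 0.184, 0.1), (0.085, 0.1965, 0.2)]
top init [(-0.085, 0.0772, 1.1), (-0.075, 0.0917, 8.5), (-0.065, 0.0927, 9.2), (-0.055, 0.0937, 9.0), (-0.045, 0.0922, 8.5), (-0.035, 0.0927, 9.1), (0.035, 0.0922, 9.3), (0.045, 0.0787, 6.6), (0.055, 0.0932, 6.9), (0.065, 0.0932, 9.4), (0.075, 0.0922, 8.6), (0.085, 0.0782, 3.5)]
top now [(-0.085, 0.18, 9.9), (-0.075, 0.1805, 10.4), (-0.065, 0.1815, 10.5), (-0.055, 0.1805, 9.1), (-0.045, 0.1805, 9.7), (-0.035, 0.18, 9.5), (0.035, 0.182, 10.5), (0.045, 0.1805, 9.4), (0.055, 0.1785, 4.7), (0.065, 0.1795, 4.7), (0.075, 0.172, 6.8), (0.085, 0.186, 4.3)]
```

```bash
python3 -m handwheel '{"targets": [[[3,0,-3],0,50],[[6,0,-5],0,50],[[8,0,-7],0,50],[[10,0,-9],0,50],[[11,0,-10],0,50],[[11,0,-10],0,50]]}'
cat > m.py <<'E'
from lip import *
rep()
ys=np.r_[np.arange(-.083,-.03,.006),np.arange(.035,.085,.006)]
for n,c,o in(('side',S,q.x[7:9]),('top',T,q.x[9:11])):
    e=np.array(edge(c,o,.194,ys));g=e[:,2]>5;print(n,np.median(e[g,1]),e[g,1].std(),g.sum())
E
python3 m.py
```

```text
t: 14.55
tool_pos: [0.514, -0.3833, 0.1713]
tcp_rot: [0.135, 0.86, -0.297, 0.392]
ft_force: [-2.8, 1.8, -1.3]
gripper_width: 0.0505
finger_force: 1.4
cab -0.021 0.0005 z 0.1711 t 14.65 tilt 49.0 az -38.0 yaxis [-0.616 -0.788 -0.   ] q [0.4398 0.5036 0.0477 2.3154 2.9014 0.5339 1.6407] F [-1.2297  0.9452 -0.4459]
side 0.197 0.00685565460040105 9
top 0.195 0.002944575468782897 18
```

```bash
python3 -m handwheel '{"targets": [[[1,0,-1],0,50],[[1,0,-1],0,50],[[1,0,-1],0,50]]}' | grep pos; python3 m.py; python3 -m handwheel '{"targets": [[[-3,0,3],0,50],[[-8,0,7],0,50],[[-14,0,12],0,50],[[-14,0,12],0,50]]}'; python3 m.py
python3 -c "
from h import *
rep((-.06,.01,.14),(-.13,.01,.12))"
```

```text
tool_pos: [0.5141, -0.3833, 0.1724]
cab -0.0211 0.0005 z 0.1724 t 15.0 tilt 49.0 az -38.0 yaxis [-0.616 -0.788 -0.   ] q [0.4389 0.5004 0.0488 2.315  2.9005 0.5301 1.6418] F [-0.6242 -0.0368 -1.1429]
side 0.198 0.0008498365855987983 9
top 0.1975 0.0021746008573733473 15
t: 15.33
tool_pos: [0.5134, -0.3828, 0.1519]
tcp_rot: [0.135, 0.861, -0.297, 0.391]
ft_force: [-1.2, 0.2, 0.4]
gripper_width: 0.05
finger_force: 0.0
cab -0.0216 0.0004 z 0.153 t 15.4333 tilt 48.9 az -38.0 yaxis [-0.616 -0.788 -0.   ] q [0.4495 0.5464 0.0357 2.3216 2.9114 0.5811 1.6286] F [ 0.1764  0.0949 -0.4715]
side 0.1985 0.0008498365855987983 9
top 0.19675 0.0007473912964438381 16
cab -0.0216 0.0004 z 0.153 t 15.4333 tilt 48.9 az -38.0 yaxis [-0.616 -0.788 -0.   ] q [0.4495 0.5464 0.0357 2.3216 2.9114 0.5811 1.6286] F [ 0.1764  0.0949 -0.4715]
(-0.06, 0.01, 0.14) [-35.  -7. -21.]
(-0.13, 0.01, 0.12) [-96.  -3. -60.]
```

```bash
python3 -m handwheel '{"targets": [[[-35,-7,-21],0,50],[[-35,-7,-21],0,50],[[-60,-5,-38],0,50],[[-96,-3,-60],0,50],[[-96,-3,-60],0,50],[[-96,-3,-60],0,50]]}'
python3 m.py
python3 - <<'E'
from h import *
rep((-.17,.012,.12),(-.20,.012,.12))
a=snap('side','s3.png')[0];b=snap('top','t3.png')[0]
o=np.hstack([a[150:250,185:330],b[130:230,200:345]]);o=cv2.resize(o,None,fx=2.75,fy=2.75,interpolation=cv2.INTER_CUBIC);cv2.imwrite('pics/st3.png',o)
E
```

```text
t: 15.93
tool_pos: [0.483, -0.3314, 0.0913]
tcp_rot: [0.13, 0.872, -0.279, 0.38]
ft_force: [-0.5, 0.5, -1.6]
gripper_width: 0.05
finger_force: 0.0
cab -0.0768 0.0243 z 0.0903 t 16.0333 tilt 47.2 az -36.6 yaxis [-0.588 -0.809  0.01 ] q [ 0.8452  0.716  -0.5466  2.4242  2.619   0.8798  2.0549] F [-0.7399 -1.5196  0.5488]
side nan nan 0
top 0.197 0.0008498365855987983 9
cab -0.0768 0.0243 z 0.0903 t 16.0333 tilt 47.2 az -36.6 yaxis [-0.588 -0.809  0.01 ] q [ 0.8452  0.716  -0.5466  2.4242  2.619   0.8798  2.0549] F [-0.7399 -1.5196  0.5488]
(-0.17, 0.012, 0.12) [-41.  15. -88.]
(-0.2, 0.012, 0.12) [ -62.   16. -110.]
  return _methods._mean(a, axis=axis, dtype=dtype,
  ret = ret.dtype.type(ret / rcount)
  ret = _var(a, axis=axis, dtype=dtype, out=out, ddof=ddof,
  arrmean = um.true_divide(arrmean, div, out=arrmean,
  ret = ret.dtype.type(ret / rcount)
```

View pics/st3.png

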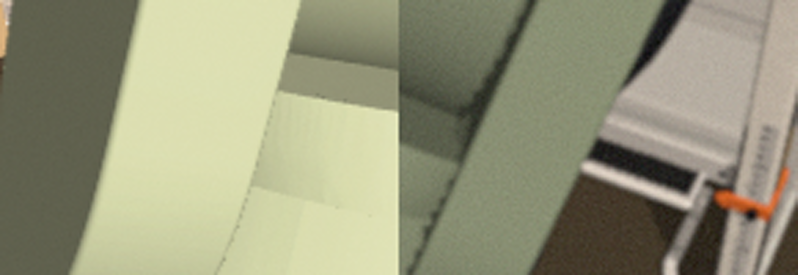

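The view is mostly blocked by the arm, but in the right crop the lip nose end (693,205) lies level with the right tip (717,197). Next I back off behind the carrier, using the reach limit to steepen the tool.

```bash
python3 -m handwheel '{"targets": [[[-41,15,-88],0,50]]}'|grep -E 'pos|rot'; python3 -m handwheel '{"targets": [[[-35,10,-70],0,50]]}'|grep -E 'pos|rot'; python3 -m handwheel '{"targets": [[[-35,10,-70],0,50]]}'|grep -E 'pos|rot'
python3 -c "
from h import *
rep((-.17,.012,.12),(-.20,.012,.12))"
```

```text
tool_pos: [0.48, -0.3289, 0.0878]
tcp_rot: [0.131, 0.875, -0.277, 0.376]
tool_pos: [0.4768, -0.3241, 0.0872]
tcp_rot: [0.129, 0.877, -0.275, 0.372]
tool_pos: [0.4717, -0.3218, 0.0921]
tcp_rot: [0.127, 0.879, -0.277, 0.366]
cab -0.091 0.027 z 0.0921 t 16.3833 tilt 45.6 az -36.7 yaxis [-0.58  -0.814  0.021] q [ 1.1395  0.8369 -0.9549  2.4297  2.3999  1.0017  2.4211] F [ 0.4352  1.2566 -0.8748]
(-0.17, 0.012, 0.12) [-35.  17. -76.]
(-0.2, 0.012, 0.12) [-56.  17. -97.]
```

```bash
python3 -c "
from h import *
s,p,M=pose();print(to(p+[-.25,.17,.03]),to(p+[-.25,.17,.1]),to(p+[-.25,.0,.03]),to(p+[-.15,.25,.03]))"
python3 -m handwheel '{"targets": [[[-120,15,-250],0,50]]}'|grep -E 'pos|rot'; python3 -m handwheel '{"targets": [[[-120,15,-250],0,50]]}'|grep -E 'pos|rot'; python3 -m handwheel '{"targets": [[[-120,15,-250],0,50]]}'|grep -E 'pos|rot'
python3 -c "
from h import *
rep((-.17,.012,.12),(-.20,.012,.12))"
```

```text
[-190.    7. -237.] [-140.    9. -286.] [-123.  146. -164.] [-164. -116. -214.]
tool_pos: [0.4648, -0.3177, 0.106]
tcp_rot: [0.124, 0.883, -0.281, 0.356]
tool_pos: [0.4585, -0.3123, 0.1228]
tcp_rot: [0.118, 0.885, -0.288, 0.346]
tool_pos: [0.4516, -0.3072, 0.1451]
tcp_rot: [0.117, 0.889, -0.287, 0.337]
cab -0.1158 0.0276 z 0.1451 t 16.6333 tilt 41.8 az -37.1 yaxis [-0.589 -0.808  0.015] q [ 1.2015  0.6269 -1.0318  2.4312  2.1669  0.792   2.5151] F [-0.1976 -0.7375  0.217 ]
(-0.17, 0.012, 0.12) [-57.  17. -17.]
(-0.2, 0.012, 0.12) [-79.  17. -37.]
```

```bash
python3 -m handwheel '{"targets": [[[-190,7,-220],0,50]]}'|grep -E 'pos|rot'; python3 -m handwheel '{"targets": [[[-190,7,-220],0,50]]}'|grep -E 'pos|rot'; python3 -m handwheel '{"targets": [[[-190,7,-220],0,50]]}'|grep -E 'pos|rot';python3 -m handwheel '{"targets": [[[-190,7,-220],0,50]]}'|grep -E 'pos|rot'
python3 -c "
from h import *
rep((-.17,.012,.12),(-.20,.012,.12))"
```

```text
tool_pos: [0.4452, -0.3005, 0.1607]
tcp_rot: [0.116, 0.892, -0.288, 0.328]
tool_pos: [0.4376, -0.2925, 0.1757]
tcp_rot: [0.112, 0.896, -0.291, 0.318]
tool_pos: [0.4306, -0.285, 0.1908]
tcp_rot: [0.109, 0.898, -0.293, 0.31]
tool_pos: [0.4269, -0.282, 0.1993]
tcp_rot: [0.108, 0.9, -0.292, 0.305]
cab -0.1504 0.0343 z 0.1993 t 16.9667 tilt 37.8 az -37.4 yaxis [-0.592 -0.806  0.015] q [ 0.8939  0.2692 -0.6219  2.4313  1.9972  0.3803  2.5155] F [ 0.6884 -0.4218 -0.882 ]
(-0.17, 0.012, 0.12) [-64.  22.  51.]
(-0.2, 0.012, 0.12) [-87.  23.  33.]
```

```bash
for i in 1; do python3 -m handwheel '{"targets": [[[0,0,0],0.12,50],[[0,0,0],0.24,50],[[0,0,0],0.37,50],[[0,0,0],0.49,50],[[0,0,0],0.62,50],[[0,0,0],0.74,50],[[0,0,0],0.87,50],[[0,0,0],0.99,50]]}' | grep -E 'pos|rot'; done
python3 -m handwheel '{"targets": [[[0,0,0],0.12,50],[[0,0,0],0.24,50],[[0,0,0],0.37,50],[[0,0,0],0.49,50],[[0,0,0],0.62,50],[[0,0,0],0.74,50],[[0,0,0],0.87,50],[[0,0,0],0.99,50]]}' | grep -E 'pos|rot'
python3 -m handwheel '{"targets": [[[0,0,0],0.12,50],[[0,0,0],0.24,50],[[0,0,0],0.37,50],[[0,0,0],0.49,50],[[0,0,0],0.62,50],[[0,0,0],0.74,50],[[0,0,0],0.87,50],[[0,0,0],0.99,50]]}' | grep -E 'pos|rot'
python3 -c "
from h import *
rep((-.17,.012,.12),(-.20,.012,.12))"
```

```text
tool_pos: [0.4269, -0.2822, 0.1963]
tcp_rot: [0.05, -0.652, 0.686, -0.318]
tool_pos: [0.4269, -0.2822, 0.1959]
tcp_rot: [0.195, -0.248, 0.914, -0.256]
tool_pos: [0.4269, -0.2821, 0.1955]
tcp_rot: [0.293, 0.216, 0.922, -0.133]
cab -0.1504 0.0341 z 0.1955 t 18.9667 tilt 37.5 az -37.6 yaxis [ 0.476  0.871 -0.119] q [ 1.3736  0.4728 -1.2449  2.4139  1.7944  0.6646 -0.1782] F [-1.0652 -0.3801 -0.4734]
(-0.17, 0.012, 0.12) [ 64. -11.  49.]
(-0.2, 0.012, 0.12) [88. -8. 30.]
```

```bash
python3 -m handwheel '{"targets": [[[88,-8,30],0.1,50]]}'|grep -E 'pos|rot'; python3 -m handwheel '{"targets": [[[88,-8,30],0.1,50]]}'|grep -E 'pos|rot'; python3 -m handwheel '{"targets": [[[88,-8,30],0,50]]}'|grep -E 'pos|rot'
python3 -c "
from h import *
rep((-.17,.012,.12),(-.20,.012,.12))"
```

```text
tool_pos: [0.4248, -0.2838, 0.1837]
tcp_rot: [0.291, 0.231, 0.919, -0.129]
tool_pos: [0.4212, -0.2862, 0.1677]
tcp_rot: [0.287, 0.248, 0.917, -0.122]
tool_pos: [0.4186, -0.289, 0.1504]
tcp_rot: [0.281, 0.249, 0.919, -0.12]
cab -0.1533 0.0238 z 0.1504 t 19.2167 tilt 35.5 az -38.2 yaxis [ 0.525  0.847 -0.08 ] q [ 1.4579  0.8062 -1.456   2.429   1.8231  1.0045 -0.1541] F [-0.0073 -0.4654 -0.2778]
(-0.17, 0.012, 0.12) [32. -8. 15.]
(-0.2, 0.012, 0.12) [57. -7. -2.]
```

```bash
python3 -m handwheel '{"targets": [[[80,-7,-30],0.13,50]]}'|grep -E 'pos|rot'; python3 -m handwheel '{"targets": [[[80,-7,-30],0,50]]}'|grep -E 'pos|rot'; python3 -m handwheel '{"targets": [[[80,-7,-30],0,50]]}'|grep -E 'pos|rot'; python3 -m handwheel '{"targets": [[[80,-7,-30],0,50]]}'|grep -E 'pos|rot'
python3 -c "
from h import *
rep((-.19,.012,.12),(-.20,.012,.12))"
```

```text
tool_pos: [0.407, -0.2865, 0.145]
tcp_rot: [0.272, 0.306, 0.907, -0.095]
tool_pos: [0.398, -0.2821, 0.1475]
tcp_rot: [0.26, 0.312, 0.909, -0.09]
tool_pos: [0.3894, -0.2772, 0.1516]
tcp_rot: [0.248, 0.311, 0.913, -0.089]
tool_pos: [0.3796, -0.272, 0.1569]
tcp_rot: [0.235, 0.311, 0.917, -0.086]
cab -0.1951 0.0156 z 0.1569 t 19.55 tilt 29.0 az -38.9 yaxis [ 0.611  0.791 -0.011] q [ 1.5337  0.695  -1.4867  2.4314  1.6004  0.8806 -0.1397] F [-1.1233 -0.6175  0.1606]
(-0.19, 0.012, 0.12) [13. -3. 35.]
(-0.2, 0.012, 0.12) [22. -3. 30.]
```

```bash
python3 - <<'E'
from h import *
S=snap('side');T=snap('top')
def cc(X):
    d=X[:2]-C0;return np.round([d@[np.cos(W),np.sin(W)],d@[-np.sin(W),np.cos(W)]],3)
for n,a in(('hexA',(325,467)),('hexB',(372,488)),('station BR',(328,462)),('station TR',(300,345)),('plL',(334,428)),('plR',(404,433))): print(n,cc(onplane(S,a[0]/1.5-.17,a[1]/1.5-.17,0)))
for n,a in(('hexA',(297,447)),('hexB',(332,484)),('station BR',(304,438)),('station TR',(303,315)),('plL',(321,404)),('plR',(382,440))): print(n,cc(onplane(T,a[0]/1.5-.17,a[1]/1.5-.17,0)))
rep((-.195,.012,.08),(-.195,.012,.03))
E
```

```text
hexA [-0.224  0.071]
hexB [-0.248 -0.002]
station BR [-0.216  0.067]
station TR [-0.017  0.146]
plL [-0.161  0.066]
plR [-0.16  -0.043]
hexA [-0.219  0.069]
hexB [-0.247 -0.003]
station BR [-0.202  0.066]
station TR [-0.008  0.175]
plL [-0.142  0.07 ]
plR [-0.157 -0.039]
cab -0.1946 0.0149 z 0.1585 t 19.65 tilt 29.2 az -39.2 yaxis [ 0.611  0.791 -0.015] q [ 1.535   0.6909 -1.4882  2.4315  1.6007  0.8814 -0.1392] F [ 0.1976 -0.4114  0.9122]
(-0.195, 0.012, 0.08) [39. -2. 68.]
(-0.195, 0.012, 0.03) [ 63.  -1. 112.]
```

```bash
python3 -c "
from h import *
rep((-.19,.006,.09),(-.19,.006,.04))"; python3 -m handwheel '{"targets": [[[32,-9,62],0,50],[[32,-9,62],0,50]]}'|grep -E 'pos|rot'
python3 -c "
from h import *
rep((-.19,.006,.05),(-.19,.006,.02))"
```

```text
cab -0.1946 0.0149 z 0.1585 t 19.65 tilt 29.2 az -39.2 yaxis [ 0.611  0.791 -0.015] q [ 1.535   0.6909 -1.4882  2.4315  1.6007  0.8814 -0.1392] F [ 0.1976 -0.4114  0.9122]
(-0.19, 0.006, 0.09) [29. -8. 62.]
(-0.19, 0.006, 0.04) [ 53.  -7. 106.]
tool_pos: [0.3855, -0.2875, 0.1151]
tcp_rot: [0.234, 0.31, 0.917, -0.089]
cab -0.1814 0.0062 z 0.1151 t 19.8167 tilt 29.0 az -39.6 yaxis [ 0.61   0.792 -0.019] q [ 1.502   0.9149 -1.4895  2.4308  1.7375  1.0706 -0.161 ] F [-0.0689 -1.5447  0.0545]
(-0.19, 0.006, 0.05) [39.  1. 53.]
(-0.19, 0.006, 0.02) [54.  1. 79.]
```

```bash
python3 -m handwheel '{"targets": [[[60,0,0],0,50]]}'|grep -E 'pos|rot'; python3 -m handwheel '{"targets": [[[60,0,10],0,50]]}'|grep -E 'pos|rot'; python3 -m handwheel '{"targets": [[[60,0,20],0,50]]}'|grep -E 'pos|rot'; python3 -c "
from h import *
rep((-.19,.006,.05),(-.19,.006,.02))"
```

```text
tool_pos: [0.3809, -0.2821, 0.0985]
tcp_rot: [0.22, 0.312, 0.921, -0.083]
tool_pos: [0.3784, -0.2779, 0.08]
tcp_rot: [0.208, 0.313, 0.923, -0.079]
tool_pos: [0.3766, -0.2755, 0.0541]
tcp_rot: [0.198, 0.313, 0.925, -0.077]
cab -0.1955 0.011 z 0.0541 t 20.0667 tilt 24.6 az -40.0 yaxis [ 0.611  0.792 -0.019] q [ 1.4591  1.1499 -1.4899  2.4308  1.7954  1.2556 -0.1476] F [ 0.2093 -0.7195  1.0621]
(-0.19, 0.006, 0.05) [-4. -5.  6.]
(-0.19, 0.006, 0.02) [ 9. -4. 33.]
```

```bash
python3 -m handwheel '{"targets": [[[12,-4,36],0.02,50],[[12,-4,36],0.02,50],[[12,-4,36],0.02,50]]}'; python3 -c "
from h import *
rep((-.17,.006,.016),(-.07,.0,.016))"
```

```text
t: 20.32
tool_pos: [0.376, -0.2797, 0.0158]
tcp_rot: [0.197, 0.322, 0.923, -0.073]
ft_force: [0.9, 1.1, 0.5]
gripper_width: 0.0504
finger_force: 0.0
cab -0.1937 0.0072 z 0.0158 t 20.3167 tilt 24.3 az -39.5 yaxis [ 0.624  0.782 -0.007] q [ 1.4442  1.233  -1.4125  2.4272  1.9031  1.27   -0.1825] F [0.8541 1.138  0.4581]
(-0.17, 0.006, 0.016) [-22.   0.  10.]
(-0.07, 0.0, 0.016) [-113.    1.   51.]
```

```bash
python3 -m handwheel '{"targets": [[[-11,0,5],0,50],[[-22,0,10],0,50],[[-28,0,13],0,50],[[-34,0,16],0,50],[[-41,0,19],0,50],[[-48,0,22],0,50],[[-55,1,25],0,50],[[-55,1,25],0,50]]}'; python3 -c "
from h import *
rep((-.07,.0,.016))"
```

```text
t: 20.98
tool_pos: [0.4251, -0.3193, 0.0189]
tcp_rot: [0.2, 0.323, 0.922, -0.075]
ft_force: [0.2, -0.6, -0.0]
gripper_width: 0.0498
finger_force: 0.0
cab -0.1308 0.0026 z 0.0189 t 20.9833 tilt 24.6 az -39.8 yaxis [ 0.625  0.78  -0.009] q [ 1.4378  1.2339 -1.3935  2.2803  1.8768  1.2172 -0.0483] F [ 0.1958 -0.553  -0.0301]
(-0.07, 0.0, 0.016) [-54.   2.  28.]
```

```bash
python3 -m handwheel '{"targets": [[[-8,0,4],0,50],[[-16,0,8],0,50],[[-24,1,12],0,50],[[-32,1,16],0,50],[[-40,1,21],0,50],[[-48,2,25],0,50],[[-54,2,29],0,50],[[-54,2,29],0,50]]}'; python3 - <<'E'
from h import *
rep((-.09,.0,.02))
for n in('side','top'):
    a=snap(n,n+'4.png')[0]
E
python3 -c "
import cv2,numpy as np
a=cv2.imread('pics/side4.png');b=cv2.imread('pics/top4.png')
o=np.hstack([a[120:330,150:400],b[120:330,150:400]]);o=cv2.resize(o,None,fx=1.6,fy=1.6,interpolation=cv2.INTER_CUBIC);cv2.imwrite('pics/st4.png',o)"
```

```text
t: 21.65
tool_pos: [0.4737, -0.3552, 0.014]
tcp_rot: [0.199, 0.323, 0.922, -0.074]
ft_force: [0.0, 0.2, -0.2]
gripper_width: 0.0499
finger_force: 0.0
cab -0.0703 0.0006 z 0.014 t 21.65 tilt 24.5 az -39.6 yaxis [ 0.625  0.781 -0.007] q [ 1.4075  1.2544 -1.3673  2.1317  1.8536  1.1777  0.0705] F [ 0.0121  0.1733 -0.2118]
(-0.09, 0.0, 0.02) [ 15.  -2. -14.]
```

View pics/st4.png

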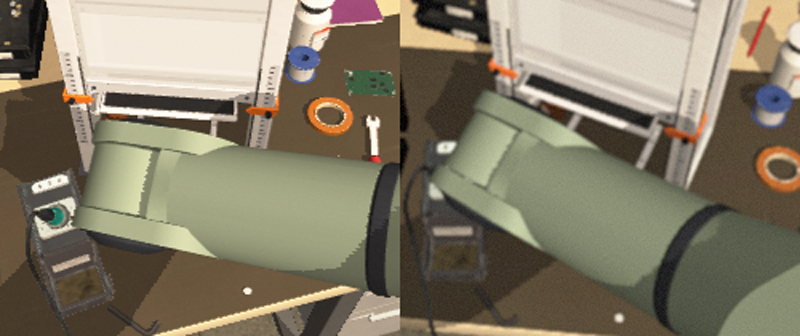

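```bash
python3 m.py 2>/dev/null; python3 -m handwheel '{"targets": [[[15,-2,-14],0,50],[[30,-2,-22],0,50]]}' | grep pos; python3 -c "
from h import *
rep((-.11,.0,.2),(-.11,.0,.33))"
```

```text
cab -0.0715 0.0004 z 0.0136 t 21.85 tilt 24.5 az -39.6 yaxis [ 0.625  0.781 -0.007] q [ 1.4084  1.2549 -1.3672  2.1339  1.854   1.1783  0.0697] F [-0.2519 -0.384   0.7633]
side 0.198 0.0023642850399222194 16
top 0.196 0.006698396234228513 17
tool_pos: [0.4426, -0.3334, 0.0216]
cab -0.1083 0.0009 z 0.0216 t 22.0167 tilt 24.5 az -39.6 yaxis [ 0.625  0.78  -0.007] q [ 1.4324  1.2307 -1.3885  2.2245  1.8553  1.1961  0.003 ] F [0.292  0.1481 0.0433]
(-0.11, 0.0, 0.2) [ -73.   -2. -163.]
(-0.11, 0.0, 0.33) [-126.   -3. -281.]
```

```bash
python3 -m handwheel '{"targets": [[[-126,-3,-281],0,50],[[-126,-3,-281],0,50],[[-126,-3,-281],0,50],[[-126,-3,-281],0,50],[[-126,-3,-281],0,50],[[-126,-3,-281],0,50],[[-126,-3,-281],0,50],[[-126,-3,-281],0,50]]}' | grep pos; python3 -c "
from h import *
rep((-.11,.0,.4))"
```

```text
tool_pos: [0.4419, -0.3322, 0.3317]
cab -0.1095 0.0015 z 0.3317 t 22.6833 tilt 24.6 az -39.6 yaxis [ 0.624  0.782 -0.008] q [ 1.679   0.3973 -1.4831  1.9721  0.7805  0.8542  0.7349] F [-0.4646 -0.0503 -0.7418]
(-0.11, 0.0, 0.4) [-28.  -2. -62.]
```

The picture shows the lip still level with both pointers (side crop lip at about (170,105), pointers at (75,97) and (262,110)). The carrier is hidden under the arm. I now flip the wrist to get a flatter tool for the last stretch.

```bash
python3 -m handwheel '{"targets": [[[0,0,0],-0.12,50],[[0,0,0],-0.25,50],[[0,0,0],-0.37,50],[[0,0,0],-0.5,50],[[0,0,0],-0.62,50],[[0,0,0],-0.75,50],[[0,0,0],-0.87,50],[[0,0,0],-1,50]]}' >/dev/null
python3 -m handwheel '{"targets": [[[0,0,0],-0.12,50],[[0,0,0],-0.25,50],[[0,0,0],-0.37,50],[[0,0,0],-0.5,50],[[0,0,0],-0.62,50],[[0,0,0],-0.75,50],[[0,0,0],-0.87,50],[[0,0,0],-1,50]]}' >/dev/null
python3 -c "
from h import *
rep()"
python3 -m handwheel '{"targets": [[[0,0,0],-0.12,50],[[0,0,0],-0.25,50],[[0,0,0],-0.37,50],[[0,0,0],-0.5,50],[[0,0,0],-0.62,50],[[0,0,0],-0.75,50],[[0,0,0],-0.87,50],[[0,0,0],-1,50]]}' >/dev/null
python3 -c "
from h import *
rep()"
```

```text
cab -0.1015 0.0135 z 0.3089 t 24.0167 tilt 25.4 az -42.7 yaxis [-0.896  0.221 -0.384] q [ 1.5954  0.4781 -1.4946  1.9992  0.952   0.905   2.5171] F [ 0.8224 -0.7859  0.0218]
cab -0.1395 0.0633 z 0.2263 t 24.6833 tilt 34.8 az -45.5 yaxis [-0.871 -0.449 -0.202] q [ 1.378   0.5864 -1.4948  2.2952  1.4929  0.9739  2.519 ] F [-0.5353  0.692  -0.757 ]
```

```bash
python3 -c "
from h import *
rep((-.11,0,.33),(-.11,0,.4))"
python3 -m handwheel '{"targets": [[[0,0,-50],-0.12,50],[[0,0,-100],-0.25,50],[[0,0,-100],-0.37,50],[[0,0,-100],-0.5,50]]}' >/dev/null
python3 -c "
from h import *
rep((-.11,0,.33),(-.11,0,.4))"
```

```text
cab -0.1395 0.0633 z 0.2263 t 24.6833 tilt 34.8 az -45.5 yaxis [-0.871 -0.449 -0.202] q [ 1.378   0.5864 -1.4948  2.2952  1.4929  0.9739  2.519 ] F [-0.5353  0.692  -0.757 ]
(-0.11, 0, 0.33) [107.  20. -62.]
(-0.11, 0, 0.4) [ 144.    6. -119.]
cab -0.203 0.1204 z 0.2355 t 25.0167 tilt 40.4 az -46.6 yaxis [-0.729 -0.684 -0.003] q [ 1.1413  0.4474 -1.4951  2.432   1.4946  1.0493  2.5191] F [ 0.0336 -2.169   0.3553]
(-0.11, 0, 0.33) [150.  98.   3.]
(-0.11, 0, 0.4) [195.  98. -50.]
```

```bash
python3 -m handwheel '{"targets": [[[150,98,3],0,50],[[150,98,3],0,50],[[150,98,3],0,50],[[150,98,3],0,50],[[150,98,3],0,50],[[150,98,3],0,50]]}' >/dev/null
python3 -c "
from h import *
rep((-.09,0,.2),(-.09,0,.06))"
```

```text
cab -0.1665 0.0751 z 0.2333 t 25.5167 tilt 42.8 az -46.7 yaxis [-0.751 -0.659 -0.034] q [ 1.2772  0.5241 -1.4947  2.432   1.6467  1.0565  2.5193] F [ 0.1036 -0.0485  0.0345]
(-0.09, 0, 0.2) [47. 55. 86.]
(-0.09, 0, 0.06) [-49.  60. 189.]
```

```bash
python3 -m handwheel '{"targets": [[[10,12,18],0.12,50],[[20,24,36],0.24,50],[[30,36,54],0.37,50],[[40,48,72],0.49,50],[[47,55,86],0.62,50],[[47,55,86],0.74,50],[[47,55,86],0.87,50],[[47,55,86],0.99,50]]}' >/dev/null
python3 -c "
from h import *
rep((-.09,0,.2),(-.09,0,.06))"
```

```text
cab -0.0895 0.0005 z 0.2004 t 26.1833 tilt 42.8 az -46.6 yaxis [-0.8    0.118 -0.588] q [ 1.4349  0.7675 -1.443   2.3285  1.8511  1.084   1.7279] F [ 0.3461 -0.9321 -0.5079]
(-0.09, 0, 0.2) [ 0.  1. -0.]
(-0.09, 0, 0.06) [-47.  83. 103.]
```

```bash
cat >> h.py <<'E'
def yawto():
    s,p,M=pose();x=np.array([np.cos(W),np.sin(W),0]);y=np.cross(M[:,2],x);y/=np.linalg.norm(y)
    for k in(1,-1):
        v=M.T@(k*y);print('yaw',round(float(np.arctan2(-v[0],v[1])),3),'y',np.round(k*y,3))
E
python3 -m handwheel '{"targets": [[[0,0,0],0.12,20],[[0,0,0],0.25,20],[[0,0,0],0.37,20],[[0,0,0],0.5,20],[[0,0,0],0.62,20],[[0,0,0],0.75,20],[[0,0,0],0.87,20],[[0,0,0],1,20]]}' >/dev/null
python3 -c "
from h import *
rep((-.09,0,.2),(-.09,0,.06));yawto()"
```

```text
cab -0.0895 0.0007 z 0.2007 t 26.85 tilt 42.9 az -46.6 yaxis [-0.12   0.786 -0.607] q [ 1.4441  0.7939 -1.4714  2.3284  1.8498  1.1164  0.7479] F [ 0.2355 -0.555   0.2149]
(-0.09, 0, 0.2) [1. 0. 0.]
(-0.09, 0, 0.06) [ 44.  85. 103.]
yaw -2.323 y [-0.558 -0.808  0.19 ]
yaw 0.819 y [ 0.558  0.808 -0.19 ]
```

```bash
python3 -m handwheel '{"targets": [[[8,15,18],0.12,20],[[16,30,36],0.24,20],[[24,45,54],0.36,20],[[31,61,73],0.48,20],[[31,61,73],0.6,20],[[31,61,73],0.72,20],[[31,61,73],0.82,20],[[31,61,73],0.82,20]]}' |grep -E 'force|width'
python3 -c "
from h import *
rep((-.09,0,.04),(-.085,0,.018));yawto()"
```

```text
ft_force: [-0.4, 0.0, 0.7]
gripper_width: 0.0202
finger_force: 0.0
cab -0.0902 0.0005 z 0.1001 t 27.5167 tilt 42.8 az -46.6 yaxis [ 0.558  0.808 -0.188] q [ 1.3699  1.1477 -1.4237  2.3764  2.1125  1.394  -0.1181] F [-0.4167  0.0059  0.6899]
(-0.09, 0, 0.04) [39. 11. 44.]
(-0.085, 0, 0.018) [50. 15. 64.]
yaw 3.141 y [-0.558 -0.808  0.188]
yaw -0.0 y [ 0.558  0.808 -0.188]
```

```bash
python3 -m handwheel '{"targets": [[[20,6,22],0,20],[[39,11,44],0,20],[[50,15,64],0,20],[[50,15,64],0,20],[[50,15,64],0,20]]}' |grep -E 'force|width'
python3 -c "
from h import *
rep((-.085,0,.017),(-.05,0,.017),(.005,0,.017));yawto()"
```

```text
ft_force: [-0.2, -0.3, 0.9]
gripper_width: 0.0199
finger_force: 0.0
cab -0.0851 -0.0004 z 0.0179 t 27.9333 tilt 42.8 az -46.6 yaxis [ 0.553  0.81  -0.194] q [ 1.3163  1.3104 -1.2626  2.355   2.3246  1.4373 -0.1588] F [-0.1538 -0.3329  0.9085]
(-0.085, 0, 0.017) [1. 1. 1.]
(-0.05, 0, 0.017) [-26.   0.  24.]
(0.005, 0, 0.017) [-67.   0.  60.]
yaw -3.134 y [-0.558 -0.808  0.189]
yaw 0.007 y [ 0.558  0.808 -0.189]
```

```bash
python3 -m handwheel '{"targets": [[[-8,0,7],0,20],[[-15,0,14],0,20],[[-22,0,20],0,20],[[-29,0,26],0,20],[[-36,0,32],0,20],[[-43,0,39],0,20],[[-49,0,44],0,20],[[-54,0,48],0,20]]}' |grep -E 'force|width'
python3 -c "
from h import *
rep((.005,0,.017))"; python3 m.py 2>/dev/null | tail -2
```

```text
ft_force: [-5.6, -0.0, -1.9]
gripper_width: 0.0199
finger_force: 2.1
cab -0.0117 -0.0012 z 0.0196 t 28.6 tilt 42.9 az -46.7 yaxis [ 0.555  0.809 -0.194] q [ 1.3043  1.3023 -1.2557  2.1811  2.2976  1.3204 -0.0435] F [-5.6069 -0.0008 -1.8659]
(0.005, 0, 0.017) [-11.   2.  13.]
side 0.19825 0.000804649574348984 16
top 0.196 0.0009583148474999107 14
```

```bash
python3 -m handwheel '{"targets": [[[-4,0,4],0,20],[[-6,0,8],0,20],[[-8,0,10],0,20],[[-10,0,12],0,20],[[-12,0,14],0,20],[[-12,0,14],0,20]]}' |grep -E 'force|width'
python3 -c "
from h import *
rep((.007,0,.018))"
```

```text
ft_force: [-0.6, 0.6, 2.5]
gripper_width: 0.0198
finger_force: 0.5
cab 0.006 -0.0004 z 0.0165 t 29.2 tilt 42.9 az -46.6 yaxis [ 0.554  0.81  -0.193] q [ 1.2966  1.3089 -1.2496  2.1373  2.2968  1.2943 -0.0175] F [-0.5848  0.5587  2.4855]
(0.007, 0, 0.018) [-2.  0. -1.]
```

Near home. I continue slowly, until force rises at the rear stop.

```bash
python3 -m handwheel '{"targets": [[[-1,0,1],0,20],[[-2,0,2],0,20],[[-3,0,2],0,20]]}' |grep -E 'pos|force|width';python3 -m handwheel '{"targets": [[[-1,0,1],0,20],[[-2,0,1],0,20],[[-2,0,2],0,20]]}' |grep -E 'pos|force|width'
python3 -c "
from h import *
rep((.007,0,.018))"
```

```text
tool_pos: [0.5368, -0.3997, 0.0161]
ft_force: [-35.6, 21.0, 21.0]
gripper_width: 0.0195
finger_force: 20.7
tool_pos: [0.5372, -0.3999, 0.0156]
ft_force: [-77.1, 42.7, 59.3]
gripper_width: 0.0198
finger_force: 44.1
cab 0.0073 0.0 z 0.0156 t 29.7 tilt 42.5 az -46.6 yaxis [ 0.551  0.812 -0.194] q [ 1.2949  1.3077 -1.2496  2.1305  2.2878  1.2888 -0.0079] F [-77.1165  42.7176  59.3004]
(0.007, 0, 0.018) [-1. -0. -2.]
```

Force rose sharply where home was predicted (TCP at cabinet x = 7 mm), so I back off straight away along the bench.

```bash
python3 -m handwheel '{"targets": [[[4,0,-4],0,20],[[7,0,-6],0,20],[[15,0,-13],0,20],[[29,0,-26],0,20],[[44,0,-40],0,20],[[50,0,-55],0,20]]}' |grep -E 'pos|force|width'
python3 m.py 2>/dev/null
python3 -c "
from h import *
rep((-.1,0,.07),(-.12,0,.25))"
```

```text
tool_pos: [0.4793, -0.3593, 0.0231]
ft_force: [-1.2, 0.0, -0.1]
gripper_width: 0.0201
finger_force: 0.0
cab -0.063 0.0012 z 0.0243 t 30.3 tilt 42.9 az -46.5 yaxis [ 0.553  0.811 -0.192] q [ 1.3154  1.2959 -1.2713  2.3057  2.3044  1.3983 -0.1228] F [ 0.3853 -1.0036 -0.5375]
side 0.1985 0.0015499495959546512 16
top 0.196 0.0008660254037844393 14
cab -0.063 0.0012 z 0.0243 t 30.3 tilt 42.9 az -46.5 yaxis [ 0.553  0.811 -0.192] q [ 1.3154  1.2959 -1.2713  2.3057  2.3044  1.3983 -0.1228] F [ 0.3853 -1.0036 -0.5375]
(-0.1, 0, 0.07) [ -2. -10. -58.]
(-0.12, 0, 0.25) [-105.  -44. -203.]
```

```bash
python3 -m handwheel '{"targets": [[[-2,-10,-58],0,20],[[-2,-10,-58],0,20],[[-105,-44,-203],0,20],[[-105,-44,-203],0,20],[[-105,-44,-203],0,20],[[-105,-44,-203],0,20],[[-105,-44,-203],0,20],[[-105,-44,-203],0,20]]}' |grep -E 'pos|force'
python3 -c "
from h import *
rep();print(to([.45,.05,.38]))"
```

```text
tool_pos: [0.4348, -0.3292, 0.2461]
ft_force: [-0.6, -1.3, -0.2]
finger_force: 0.0
cab -0.1171 -0.0001 z 0.2461 t 30.9667 tilt 42.9 az -46.6 yaxis [ 0.554  0.81  -0.193] q [ 1.5307  0.556  -1.4824  2.3476  1.7143  0.9068 -0.0498] F [-0.6477 -1.3382 -0.2241]
[  22.  290. -278.]
```

```bash
python3 -m handwheel '{"targets": [[[22,290,-278],0,20],[[22,290,-278],0,20],[[22,290,-278],0,20],[[22,290,-278],0,20],[[22,290,-278],0,20],[[22,290,-278],0,20],[[22,290,-278],0,20],[[22,290,-278],0,20]]}' |grep -E 'pos|force'
python3 - <<'E'
from h import *
rep();print(to([.45,.05,.38]))
a=snap('side','s5.png')[0];b=snap('top','t5.png')[0]
for n,i in(('s',a),('t',b)):
    m=cv2.inRange(cv2.cvtColor(i,cv2.COLOR_BGR2HSV),(40,60,30),(90,255,160));print(n,cv2.countNonZero(m[:,180:350]))
o=np.hstack([a[165:255,185:330],b[150:240,200:345]]);o=cv2.resize(o,None,fx=2.75,fy=2.75,interpolation=cv2.INTER_CUBIC);cv2.imwrite('pics/st5.png',o)
# occlusion hint: predicted arm coverage
print(a[165:255:15,185:330:20].mean(2).astype(int))
print(b[150:240:15,200:345:20].mean(2).astype(int))
E
python3 m.py 2>/dev/null|tail -2
```

```text
tool_pos: [0.4477, -0.0257, 0.3528]
ft_force: [-0.1, -0.2, 0.8]
finger_force: 0.0
cab -0.279 0.2569 z 0.3528 t 31.6333 tilt 43.1 az -46.5 yaxis [ 0.554  0.81  -0.192] q [ 0.8551  0.0776 -1.4798  2.2125  0.9866  1.0678 -0.1457] F [-0.1058 -0.222   0.8389]
[  4.  57. -56.]
s 516
t 522
[[148 214 218 217 225 235 237 240]
 [ 53 137  46  47 170 213 178  77]
 [ 52 198  75  62  79 178  77  78]
 [ 78 223  77  69  78  84  48  80]
 [ 77 219  78  80  80 247 220  80]
 [ 75  77  79  80  80  83  84  84]]
[[141 193 219 218 218 220 219 217]
 [ 65 144 197 208 213 219 219 219]
 [ 67 141 243  43 194 220 209 196]
 [ 71 201  77 234 244  40 125 159]
 [ 77 209  66  62  73  22 189 224]
 [ 63  77  76  72 206 218 205  73]]
side 0.1985 0.0008308498171662088 17
top 0.196 0.0007726181304565697 14
```

View is clear now; the last picture.

```bash
python3 - <<'E'
import cv2,numpy as np
a=cv2.imread('pics/s5.png');b=cv2.imread('pics/t5.png')
A=cv2.resize(a[160:250,186:326],None,fx=5.7,fy=5.7,interpolation=cv2.INTER_CUBIC)[:,:798]
A=cv2.resize(a[165:240,186:326],(798,290) if 0 else None,fx=4,fy=4,interpolation=cv2.INTER_CUBIC)
B=cv2.resize(b[155:230,200:340],None,fx=4,fy=4,interpolation=cv2.INTER_CUBIC)
cv2.imwrite('pics/fin.png',np.vstack([A,B]));print(A.shape,B.shape)
E
```

```text
(300, 560, 3) (300, 560, 3)
```

View pics/fin.png

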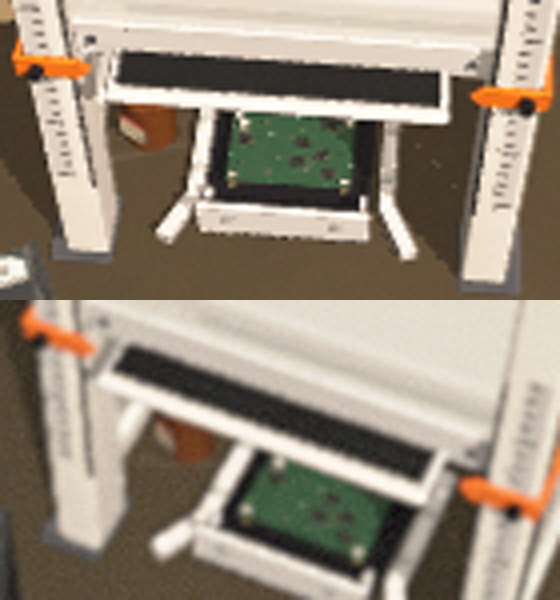

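The last picture shows the carrier square in its frame with the lip near pointer level. In the side half, the plate's bottom corners are at (200,233) and (366,241), the nose runs (105,101) to (448,122), and the tips are at (89,69) and (470,97). I check these against the calibration.

```bash
python3 - <<'E'
import fit
from fit import *
P4=lambda u,v,ox,oy:np.array([(u+.5)/4-.5+ox,(v+.5)/4-.5+oy])
s4=lambda u,v:P4(u,v,186,165); t4=lambda u,v:P4(u,v,200,155)
extra=[('tip',1,s4(89,69),t4(95,51)),('tip',-1,s4(470,97),t4(460,188)),('nose2',1,s4(105,101),t4(98,78)),('nose2',-1,s4(448,122),t4(430,203))]
def f2(p):
    r=[]
    for n,k,a,b in ob+extra:
        pp=p[:7].copy()
        if n=='nose2': pp[4]=p[11];n='nose'
        X=pt(n,k,pp);r+=[proj(S,X)-a-p[7:9],proj(T,X)-b-p[9:11]]
    return np.r_[np.concatenate(r),(p[5]+.0105)/.002,p[7:11]/1.5]
g=least_squares(f2,np.r_[q.x,.198],x_scale=[.01]*7+[1]*4+[.01],loss='soft_l1')
print(g.x);x,y,w=g.x[:3];print('u2-zm mm',(g.x[11]-g.x[3])*1000)
J=np.linalg.inv(g.jac.T@g.jac);d=np.zeros(12);d[11]=1;d[3]=-1;print('sd mm',np.sqrt(d@J@d)*700)
def cc(X):
    e=X[:2]-[x,y];return np.round([e@[np.cos(w),np.sin(w)],e@[-np.sin(w),np.cos(w)]],4)
for c,n,a,o in((S,'L',s4(200,233),g.x[7:9]),(S,'R',s4(366,241),g.x[7:9]),(T,'L',t4(194,258),g.x[9:11])): print(n,cc(onplane(c,*(a+o),0)))
E
```

```text
[ 0.5303 -0.3958 -0.6065  0.1985  0.0952 -0.0118 -0.0262  0.6229 -0.8439
 -0.3714  0.8647  0.2015]
u2-zm mm 3.0564440085427966
sd mm 2.3686469358471367
L [0.0149 0.0562]
R [ 0.0183 -0.0518]
L [0.0133 0.0581]
```

```bash
python3 - <<'E'
from lip import *
import cv2
for n,c,o,oy,ox in(('s',S,q.x[7:9],165,186),('t',T,q.x[9:11],155,200)):
    for u in(.196,.198,.2015):
        p=q.x[:7].copy();p[4]=u
        print(n,u,[np.round((proj(c,pt('nose',k,p))-o-[ox,oy]+.5)*4-.5,1) for k in(1,-1)])
    print(n,'tips',[np.round((proj(c,pt('tip',k,q.x[:7]))-o-[ox,oy]+.5)*4-.5,1) for k in(1,-1)])
    m=cv2.inRange(cv2.cvtColor(c[0],cv2.COLOR_BGR2HSV),(5,150,110),(20,255,255))
    for lab,sl in(('L',(186,240)),('R',(290,345))):
        ys,xs=np.where(m[150:215,sl[0]:sl[1]]);xs+=sl[0];ys+=150
        e=xs.max() if lab=='L' else xs.min();print(lab,'tip px4',(e-ox+.5)*4-.5,((ys[abs(xs-e)<=2]).mean()-oy+.5)*4-.5)
E
```

```text
s 0.196 [array([106.8, 104.2]), array([445.8, 127.1])]
s 0.198 [array([106.4, 101.9]), array([446.1, 124.8])]
s 0.2015 [array([105.8,  97.9]), array([446.6, 120.9])]
s tips [array([90.2, 70.3]), array([470.5,  95.5])]
L tip px4 173.5 126.89999999999998
R tip px4 469.5 96.16666666666663
t 0.196 [array([97.5, 88.7]), array([422.3, 207.7])]
t 0.198 [array([97.3, 86.2]), array([422.7, 205.3])]
t 0.2015 [array([97. , 81.9]), array([423.4, 201.1])]
t tips [array([95.1, 51.6]), array([461.4, 183.7])]
L tip px4 89.5 47.785714285714334
R tip px4 461.5 187.72222222222217
```

```bash
python3 -c "
from station import ctrl
print(ctrl.close_job())"
```

```text
the job is handed in; nothing more can be done
None
```

The job is handed in at about 32 s of robot time: the lip stands level with the pointer tips to within about 1–2 mm by most measurements (one rough fit read about 3 mm high), the carrier sits home against the rear stop, and the hand is clear; at the stop the wrist force briefly reached about 106 N of the 120 N limit.

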